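# Lay out one axle kit in the parts tray

## Robot

A 6-joint arm with a two-finger parallel gripper is mounted at the origin on the work surface; the furniture and walls round the work are solid. World frame = base frame: x ahead of the robot, y to its left, z up, the work surface at z = 0. Lengths are in m, angles in degrees, forces in N, time in s.
With the tool pointing down it reaches from about 0.375 to 0.9 m from the base axis. Payload 3.1 kg.
Tool frame: the origin (TCP) lies midway between the tips of the shut fingers; the grasp point (between the pads) lies 19 mm behind it; z points along the fingers, y is the direction in which the jaws open and shut (so a half turn about z gives the same grasp; the last joint's range is limited). The gripper opens to 85 mm and grips with 20 to 120 N. Pads are 22 mm wide; open, the fingers measure 114 mm over their backs; the gripper's body (76 mm by 85 mm) begins 54 mm behind the grasp point. The pads swing forward as they close: fully open they stand 13 mm farther back than shut.
Start: joints at [57.095, 30.224, 82.088, -0, 67.689, -10.227], TCP at [0.241, 0.577, 0.231] pointing down, gripper open.
Joint ranges: [-176.69, 176.69], [-43.24, 126.21], [12.49, 139.97], [-82, 262], [0, 151.66], [-163.58, 163.58]. Speed limits (degrees/s): [159.86, 159.86, 180, 180, 180, 180].

## Interface

Orientations are given as a 3x3 rotation matrix whose columns are the frame's x, y, z axes.
In Python, from station import telemetry, viewer, finish_job gives the robot as it stands.
- The arm moves only by the tool drive_tool, never from a script. Its argument "steps" is a list of rows, each a list of 3 entries, a list of its own where there are three numbers: the closure, from -1 (fully open) to 1 (shut), so that 0 is half open, then the shift along the world's x, y, z in m, then the turn, a rotation vector about the world's x, y, z in rad. A call has 1 to 12 rows; each row is the pose to reach, as a shift and turn from the pose commanded when the call began; what a row does not reach only later rows make up. A row lasts 1/10 s, in which the tool goes at most 50 mm and 8.59 degrees, less where a joint would pass 70% of its speed; a pose out of reach is approached as far as the arm can. A call with a gripper value outside its range is refused whole. The fingers move at their own pace and stop on an object; the grip force is fixed at half the most. Time passes only in rows, so rows that repeat a pose let the fingers close. It gives the time, the measured TCP pose, the force and the opening at its end, in the units of the state.
- telemetry.sense(): the state, without advancing time (a new reading comes with each control period).
- viewer.get_image(name): name is "side" or "top"; returns the picture (400x640x3 uint8, red, green, blue); there is no depth.
- viewer.camera_params(name): a dict with "fx", "fy", "cx", "cy" (pixels), "k1" (the pictures are not rectified: a ray, as slopes to the right and down, at radius r is drawn at 1 + k1 r^2 times it, then the intrinsics apply), "R" (3x3) and "t" (3): a world point X has camera coordinates R X + t. Camera axes: x right, y down, z forward; pixel columns grow to the right and rows downward; lengths in m; the calibration is good to about 2 mm. A picture is of the moment at which its call begins. camera_params takes no time and is no camera call.
- finish_job(): hands the job in, once; it reports no verdict.
The state is a dict: "time": time; "joint_pos": joint angles; "qd": joint speeds; "joint_torque": joint torques, N m; "tool_pos": TCP position; "tool_rot": TCP orientation; "ft_force": force on the tool from outside, world axes, zero at the start; "torque": the same for the moment, N m; "grip_width": finger opening in m.
Only numpy, scipy, OpenCV 4.12 (cv2) and the standard library are available. Lean on these libraries where they do the work, as an engineer would, in place of code of your own. Each camera call takes 0.05 s, during which the arm holds its last target.

## Task

Collect the four parts of the axle kit from the bench into the grey inserts of the plywood tray, each lying flat on the floor of its own well: the ball bearing in the large round well, the washer pack in the small round well, the large hex nut in the square well and the bolt lying along the oblong well. The plain spacer ring and the smaller nut do not belong to the kit: leave them where they lie.

Things in the scene. Friction and masses are not known exactly. Their poses are not given: they have to be found in the camera images.
- bearing: Ball bearing for the kit: steel ring of 52 mm outside diameter, 15 mm high, with a dark flat seal between its inner and outer races and a smallish bore. 0.18 kg. Lies loose on the table; origin: centre of its underside; z up. (Bench: a tall machine stands at the left, its parts from about 0.45 m left of the robot's centre line, 0.3 to 0.6 m ahead; keep the arm clear of it.)
- big_nut: Large hex nut for the kit: plain steel, 46 mm across flats, 52 mm across corners, 22 mm high; two of its flats face +x and -x of its own frame, its corners lie on y. 0.15 kg. Lies loose on the table; origin: centre of its underside; z up.
- bolt: Hex bolt for the kit: plain steel, lying on its side, 56 mm long along its own y, with the 24 mm wide, 21 mm tall hex head at +y (head from y = +19 to +28 mm) and a 12 mm thick shank from there to y = -28 mm; shank axis 6 mm (tip) to 10 mm (head) above the table. 0.06 kg. Lies loose on the table; origin: under the middle of its length, at table height; z up.
- washers: Small pack of steel washers for the kit, one solid round stack 31 mm in diameter, 10 mm high, with a hole. 0.05 kg. Lies loose on the table; origin: centre of its underside; z up.
- spacer: Spacer ring that does not belong to the kit: plain thick-walled steel ring, 52 mm outside diameter, 18 mm high, one wide open bore, no seal or inner race. Stays where it lies. Lies loose on the table; origin: centre of its underside; z up.
- small_nut: Smaller hex nut that does not belong to the kit: plain steel, 30 mm across flats, 34 mm across corners, 15 mm high. Stays where it lies. Lies loose on the table; origin: centre of its underside; z up.
- insert_large_round: Tray insert with the large round well, 76 mm in diameter: place of the bearing. Fixed grey block 88x88x16 mm, one of four set 2 by 2 (90 mm pitch, any order) in a plywood tray 192 mm square, lip 14 mm high. Origin: centre of its underside, 4 mm above the table; z up. Well central, 10 mm deep: floor 10 mm, rim 20 mm above the table.
- insert_small_round: Tray insert with the small round well, 54 mm in diameter: place of the washer pack. Fixed grey block 88x88x16 mm, one of four set 2 by 2 (90 mm pitch, any order) in a plywood tray 192 mm square, lip 14 mm high. Origin: centre of its underside, 4 mm above the table; z up. Well central, 10 mm deep: floor 10 mm, rim 20 mm above the table.
- insert_square: Tray insert with the square well, 68 x 68 mm: place of the large nut. Fixed grey block 88x88x16 mm, one of four set 2 by 2 (90 mm pitch, any order) in a plywood tray 192 mm square, lip 14 mm high. Origin: centre of its underside, 4 mm above the table; z up. Well central, 10 mm deep: floor 10 mm, rim 20 mm above the table.
- insert_slot: Tray insert with the oblong well, 76 mm long along its own y and 40 mm wide along its own x: place of the bolt, lying along the well, head at either end. Fixed grey block 88x88x16 mm, one of four set 2 by 2 (90 mm pitch, any order) in a plywood tray 192 mm square, lip 14 mm high. Origin: centre of its underside, 4 mm above the table; z up. Well central, 10 mm deep: floor 10 mm, rim 20 mm above the table.
There are look-alikes about, which are no part of the job. Leave any blue or yellow look-alike of the bolt alone.

How it is judged:
By the outcome, as a careful person would: the job done as asked, in the order asked, and still so for the second after the job is handed in, with the robot touching nothing.
It also fails if it takes over 96 s, if anything falls off the work surface, if the arm or the gripper's body presses on something with over 40 N, if the wrist force passes 120 N, or if a joint passes its speed limit or range.

## Working session

There is one attempt and no reset: what is moved stays moved. The work goes in short steps, Python scripts to look and compute and a tool call to move; the robot and the scene stay as the last step left them, time stands still between calls to the robot, and variables do not carry over. Pictures are saved under pics/ and viewed, and the job is handed in when it is done.

Besides the shell and the picture viewer there is one more tool, called after "Request:" as a command line: name --argument value ..., lists and objects as JSON in quotes. drive_tool: Moves the arm, as the interface text tells. Its arguments: {"type":"object","properties":{"steps":{"type":"array"}},"required":["steps"]}

```bash
mkdir -p pics
python3 - <<'E'
from station import telemetry, viewer
import cv2
s=telemetry.sense();print(s)
for n in("top","side"):
    im=viewer.get_image(n);cv2.imwrite(f"pics/{n}0.png",im[:,:,::-1]);print(n,viewer.camera_params(n))
E
```

```text
{'time': 0.0, 'joint_pos': array([ 5.70964656e+01,  3.02790080e+01,  8.21585083e+01, -4.66735857e-04,
        6.76865484e+01, -1.02281511e+01]), 'qd': array([-0.00775906,  0.04050709,  0.04851003,  0.11313322, -0.03617336,
       -0.04498673]), 'joint_torque': array([-1.26588347e-04, -4.42354167e+01, -1.78026277e+01, -1.33885637e-04,
        8.28991615e-03, -1.21042623e-05]), 'tool_pos': array([0.24052875, 0.57608119, 0.23032137]), 'tool_rot': array([[-9.22704781e-01,  3.85505536e-01, -1.16993970e-03],
       [ 3.85507127e-01,  9.22703059e-01, -1.82207971e-03],
       [ 3.77085123e-04, -2.13226175e-03, -9.99997656e-01]]), 'ft_force': array([-1.19485817, -1.22259205,  0.18226667]), 'torque': array([0.00528371, 0.01941462, 0.00749877]), 'grip_width': 0.08511641097433005}
top {'fx': 481.2381206586583, 'fy': 481.2381206586583, 'cx': 316.0734618799577, 'cy': 200.4140161681245, 'k1': 0.04809433378309089, 'R': array([[-0.02022214, -0.99972443,  0.01192191],
       [-0.98031673,  0.01748441, -0.19665553],
       [ 0.19639289, -0.01566404, -0.98040016]]), 't': array([-0.00585444,  0.5111493 ,  1.10847078])}
side {'fx': 485.0985662295353, 'fy': 485.0985662295353, 'cx': 321.3566043890399, 'cy': 205.46336615160106, 'k1': -0.1463402194106126, 'R': array([[-0.56409598, -0.82557769,  0.01473804],
       [-0.70504655,  0.47229648, -0.52900415],
       [ 0.4297733 , -0.30880012, -0.84849125]]), 't': array([0.29920951, 0.39696165, 1.24669901])}
```

View pics/top0.png

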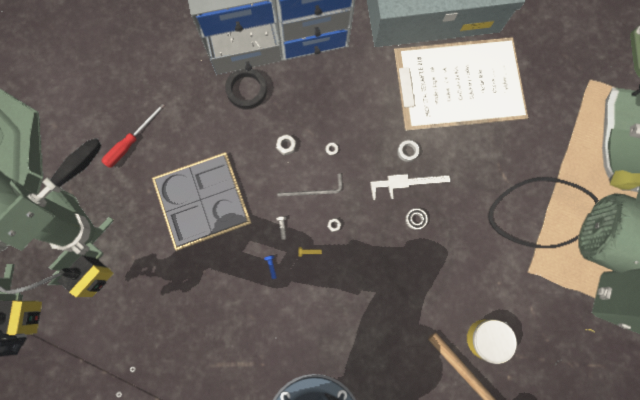

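View pics/side0.png

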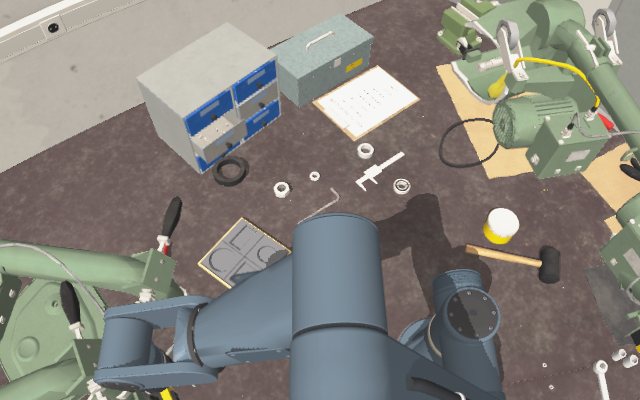

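```bash
cat > h.py <<'E'
import numpy as np, cv2
from station import telemetry, viewer
def pix(cam,u,v,z):
    p=viewer.camera_params(cam); R=np.array(p['R']);t=np.array(p['t'])
    d=np.array([(u-p['cx'])/p['fx'],(v-p['cy'])/p['fy']]); s=d.copy()
    for _ in range(20): s=d/(1+p['k1']*(s@s))
    r=R.T@np.array([s[0],s[1],1]); c=-R.T@t
    return c+r*(z-c[2])/r[2]
def proj(cam,X):
    p=viewer.camera_params(cam); c=np.array(p['R'])@np.array(X)+p['t']; s=c[:2]/c[2]; s=s*(1+p['k1']*(s@s))
    return s*[p['fx'],p['fy']]+[p['cx'],p['cy']]
def crop(im,x0,y0,x1,y1,k,name):
    o=cv2.resize(im[y0:y1,x0:x1,::-1],None,fx=k,fy=k,interpolation=cv2.INTER_CUBIC)
    for x in range(x0-x0%-10,x1,10):
        L=12 if x%50==0 else 5
        cv2.line(o,((x-x0)*k,0),((x-x0)*k,L),(0,255,255),1)
        if x%20==0: cv2.putText(o,str(x),((x-x0)*k,22),0,.4,(0,255,255),1)
    for y in range(y0-y0%-10,y1,10):
        cv2.line(o,(0,(y-y0)*k),(5,(y-y0)*k),(0,255,255),1)
        if y%20==0: cv2.putText(o,str(y),(8,(y-y0)*k+4),0,.4,(0,255,255),1)
    cv2.imwrite(name,o)
E
python3 - <<'E'
from h import *
im=cv2.imread("pics/top0.png")[:,:,::-1]
crop(im,260,120,450,270,4,"pics/c1.png"); crop(im,140,140,280,260,5,"pics/c2.png")
print(proj("top",[.24,.577,.23]),proj("top",[.24,.577,0]),proj("side",[.24,.577,.23]))
E
```

```text
[  3.59920437 329.04155252] [ 65.61470599 322.31306569] [173.41581177 386.64083617]
```

View pics/c1.png

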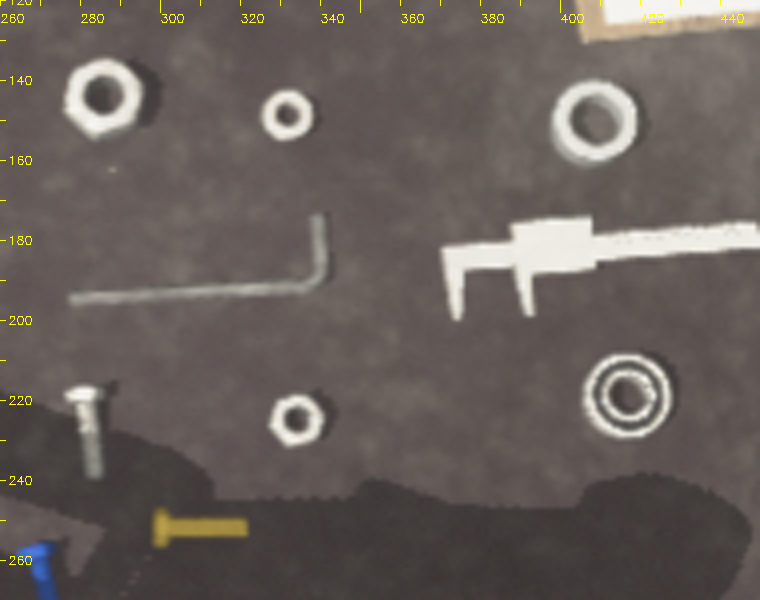

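View pics/c2.png

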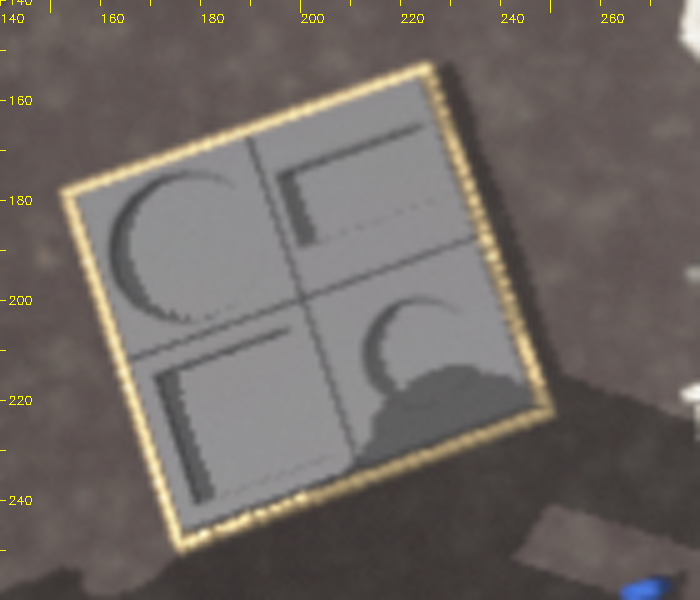

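Run:
```python
from h import *
im=cv2.imread("pics/top0.png")[:,:,::-1]
a=[im[y-18:y+18,x-18:x+18] for x,y in((285,144),(331,148),(334,224),(408,150),(416,219),(282,228))]
o=np.vstack([np.hstack(a[:3]),np.hstack(a[3:])])
cv2.imwrite("pics/c3.png",cv2.resize(o[:,:,::-1],None,fx=7,fy=7,interpolation=cv2.INTER_CUBIC))
s=cv2.imread("pics/side0.png")[:,:,::-1]
crop(s,190,130,430,290,3,"pics/c4.png")
for n,u,v,z in [("nut",285.5,144,.022),("wash",331.5,148.5,.01),("smallnut",334,224.5,.015),("spacer",408.5,150,.018),("bear",416.5,218.8,.015),("bolthead",280,218,.012),("bolttip",283.5,238.5,.008),("trTL",153,178.5,.014),("trTR",223.5,153.5,.014),("trBR",248.5,222,.014),("trBL",174,249.5,.014),("clipL",372,195,0),("hexkey",320,190,0.005)]:
    print(n,pix("top",u,v,z).round(4), np.hypot(*pix("top",u,v,z)[:2]).round(3))
```

```text
nut [0.6634 0.0582 0.022 ] 0.666
wash [ 0.6534 -0.0583  0.01  ] 0.656
smallnut [ 0.4569 -0.059   0.015 ] 0.461
spacer [ 0.6435 -0.2527  0.018 ] 0.691
bear [ 0.4674 -0.2629  0.015 ] 0.536
bolthead [0.476  0.0738 0.012 ] 0.482
bolttip [0.4255 0.0657 0.008 ] 0.431
trTL [0.5811 0.388  0.014 ] 0.699
trTR [0.6433 0.2151 0.014 ] 0.678
trBR [0.4672 0.151  0.014 ] 0.491
trBL [0.4034 0.3297 0.014 ] 0.521
clipL [ 0.5325 -0.1578  0.    ] 0.555
hexkey [ 0.5467 -0.0267  0.005 ] 0.547
```

View pics/c3.png

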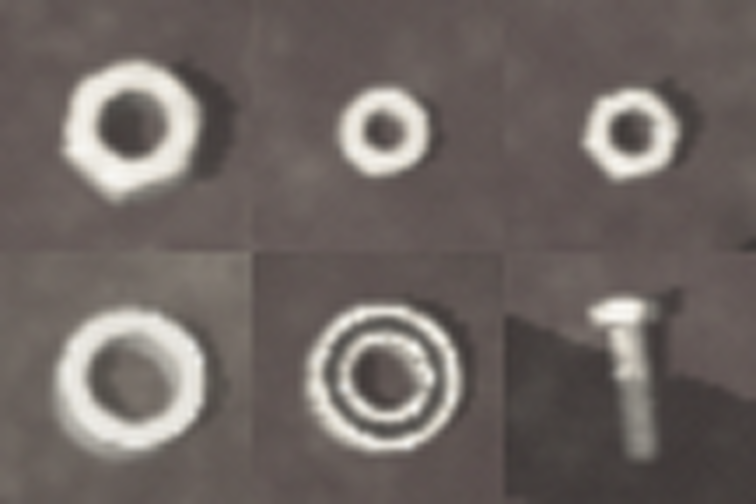

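View pics/c4.png

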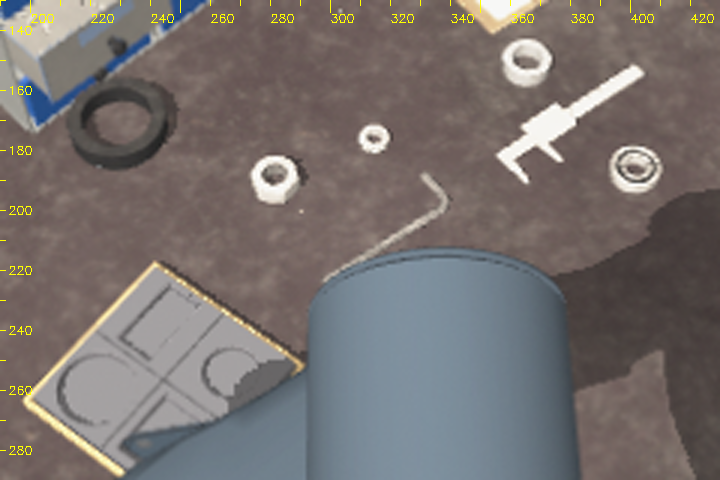

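```bash
cat >> h.py <<'E'
def tri(a,b):
    from scipy.optimize import least_squares
    r=least_squares(lambda X:np.r_[proj("top",X)-a,proj("side",X)-b],[.5,.1,.05]); return r.x.round(4), np.abs(r.fun).max().round(1)
E
python3 - <<'E'
from h import *
im=cv2.imread("pics/top0.png")[:,:,::-1]
s=cv2.imread("pics/side0.png")[:,:,::-1]
print("handle top",tri((98,143),(178,200)), "handle lower", tri((57,174),(168,240)))
for n,a,z in [("nut",(281.7,188),.022),("wash",(314.3,175.5),.01),("bear",(402,185.5),.015),("spacer",(365.5,150),.018)]: print(n,pix("side",*a,z))
for n,z in [((241.7,218),.014),((198.5,263.5),.014),((290,252),.014)]: print("side tray corners",pix("side",*n,z))
print("slot rim corners",[pix("top",*a,.02) for a in ((193,174),(199,189.5),(222.5,165))])
print("square rim",[pix("top",*a,.02) for a in ((168.5,214),(177,241),(196,205.5))])
# predicted outlines
c=np.array([.5238,.2710]);th=np.deg2rad(19.5);X=np.array([np.cos(th),np.sin(th)]);Y=np.array([-X[1],X[0]])
o=cv2.resize(im[140:260,140:280],None,fx=5,fy=5,interpolation=cv2.INTER_CUBIC)[:,:,::-1].copy()
def poly(pts,col):
    q=[(proj("top",[*(c+a*X+b*Y),z])-[140,140])*5+2 for a,b,z in pts]
    cv2.polylines(o,[np.array(q).astype(int)],True,col,1)
poly([(a,b,.014) for a,b in((.096,.096),(.096,-.096),(-.096,-.096),(-.096,.096))],(0,0,255))
t=np.linspace(0,6.28,60)
poly([(.045+.038*np.cos(k),.045+.038*np.sin(k),.02) for k in t],(0,255,0))
poly([(-.045+.027*np.cos(k),-.045+.027*np.sin(k),.02) for k in t],(0,255,0))
poly([(.045+a*.02,-.045+b*.038,.02) for a,b in((1,1),(1,-1),(-1,-1),(-1,1))],(0,255,0))
poly([(-.045+a*.034,.045+b*.034,.02) for a,b in((1,1),(1,-1),(-1,-1),(-1,1))],(0,255,0))
cv2.imwrite("pics/ov.png",o)
cv2.imwrite("pics/nut.png",cv2.resize(im[126:162,267:303,::-1],None,fx=16,fy=16,interpolation=cv2.INTER_CUBIC))
E
```

```text
handle top (array([0.5596, 0.3729, 0.3601]), np.float64(0.2)) handle lower (array([0.5007, 0.4408, 0.3469]), np.float64(4.8))
nut [0.66214531 0.05855302 0.022     ]
wash [ 0.65253818 -0.05617908  0.01      ]
bear [ 0.46533391 -0.26159851  0.015     ]
spacer [ 0.63992825 -0.24959446  0.018     ]
side tray corners [0.64183176 0.21270917 0.014     ]
side tray corners [0.57959276 0.38991075 0.014     ]
side tray corners [0.46593897 0.15318117 0.014     ]
slot rim corners [array([0.58952073, 0.28846526, 0.02      ]), array([0.54977364, 0.27263725, 0.02      ]), array([0.61156568, 0.21601008, 0.02      ])]
square rim [array([0.48972935, 0.34468978, 0.02      ]), array([0.42317871, 0.32169713, 0.02      ]), array([0.50964085, 0.27884126, 0.02      ])]
```

View pics/ov.png

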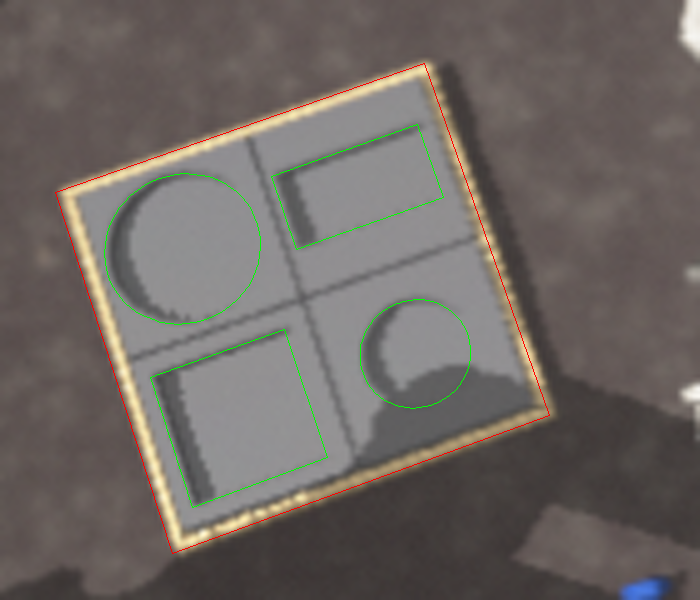

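View pics/nut.png

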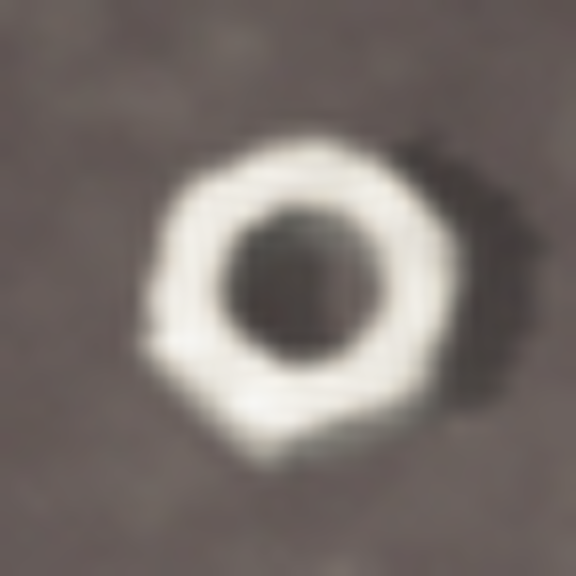

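Run:
```python
from h import *
im=cv2.imread("pics/top0.png")[:,:,::-1]
s=cv2.imread("pics/side0.png")[:,:,::-1]
for p in ((160,106),(118,150),(107,162)):
    X=pix("top",*p,.015);print("screwdriver",X,proj("side",X))
for p in ((98,143),(57,174),(75,230),(95,280),(20,320)):
    for z in(0,.1,.2,.3,.4):
        X=pix("top",*p,z);print(p,X.round(3),proj("side",X).round(0))
crop(im,0,80,200,400,2,"pics/m1.png");crop(s,0,160,250,400,3,"pics/m2.png")
```

```text
screwdriver [0.77149863 0.37805072 0.015     ] [173.49726904 213.26642997]
screwdriver [0.65565814 0.47707516 0.015     ] [159.84114106 258.36812854]
screwdriver [0.62487354 0.50211677 0.015     ] [156.45348666 270.92095866]
(98, 143) [0.68  0.534 0.   ] [140. 264.]
(98, 143) [0.646 0.489 0.1  ] [149. 250.]
(98, 143) [0.613 0.444 0.2  ] [159. 233.]
(98, 143) [0.579 0.4   0.3  ] [170. 213.]
(98, 143) [0.546 0.355 0.4  ] [184. 191.]
(57, 174) [0.6   0.628 0.   ] [122. 302.]
(57, 174) [0.573 0.576 0.1  ] [131. 287.]
(57, 174) [0.546 0.523 0.2  ] [141. 268.]
(57, 174) [0.52 0.47 0.3 ] [153. 247.]
(57, 174) [0.493 0.417 0.4  ] [168. 222.]
(75, 230) [0.458 0.574 0.   ] [160. 334.]
(75, 230) [0.443 0.526 0.1  ] [169. 317.]
(75, 230) [0.429 0.478 0.2  ] [179. 297.]
(75, 230) [0.414 0.429 0.3  ] [190. 274.]
(75, 230) [0.399 0.381 0.4  ] [204. 247.]
(95, 280) [0.336 0.517 0.   ] [199. 361.]
(95, 280) [0.332 0.474 0.1  ] [207. 343.]
(95, 280) [0.327 0.431 0.2  ] [217. 322.]
(95, 280) [0.323 0.387 0.3  ] [227. 297.]
(95, 280) [0.318 0.344 0.4  ] [240. 269.]
(20, 320) [0.249 0.681 0.   ] [159. 424.]
(20, 320) [0.252 0.624 0.1  ] [168. 404.]
(20, 320) [0.255 0.566 0.2  ] [178. 381.]
(20, 320) [0.257 0.509 0.3  ] [190. 354.]
(20, 320) [0.26  0.452 0.4  ] [205. 322.]
```

View pics/m1.png

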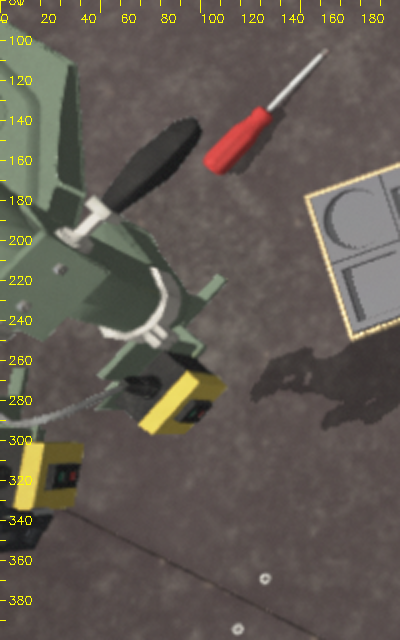

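View pics/m2.png

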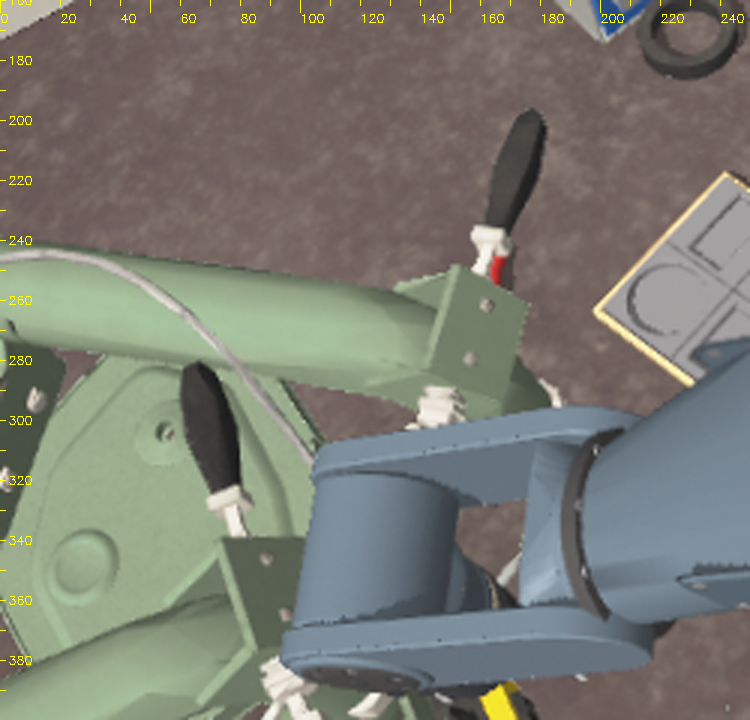

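Request:
drive_tool --steps '[[-1,[0,0,0.05],[0,0,0]],[-1,[0,0,0.1],[0,0,0]],[-1,[-0.03,-0.07,0.1],[0,0,0]],[-1,[-0.06,-0.14,0.1],[0,0,0]],[-1,[-0.06,-0.14,0.1],[0,0,0]],[-1,[-0.02,-0.17,0.1],[0,0,0]],[-1,[0.02,-0.2,0.1],[0,0,0]],[-1,[0.06,-0.24,0.1],[0,0,0]],[-1,[0.1,-0.27,0.1],[0,0,0]],[-1,[0.13,-0.31,0.1],[0,0,0]],[-1,[0.16,-0.35,0.1],[0,0,0]],[-1,[0.18,-0.39,0.1],[0,0,0]]]'

```text
time: 1.3
tool_pos: [0.4217, 0.1863, 0.3311]
tool_rot: [[-0.923, 0.386, 0.0], [0.386, 0.923, 0.0], [-0.0, 0.0, -1.0]]
ft_force: [1.2, 0.1, 0.3]
grip_width: 0.0857
```

Run:
```python
from h import *
s=telemetry.sense();print({k:np.round(s[k],3) for k in("time","joint_pos","tool_pos","ft_force")})
```

```text
{'time': np.float64(1.3), 'joint_pos': array([ 9.8970e+00,  1.0457e+01,  9.6710e+01,  1.1000e-02,  7.2806e+01,
       -5.7427e+01]), 'tool_pos': array([0.422, 0.186, 0.331]), 'ft_force': array([1.202, 0.148, 0.311])}
```

```bash
cat >> h.py <<'E'
from scipy.spatial.transform import Rotation as Ro
def want(jaw_yaw,lean,dirdeg=None):
    # tool y at jaw_yaw, fingers pointing outward along jaw_yaw-90 by lean
    n=np.array([np.cos(np.deg2rad(jaw_yaw)),np.sin(np.deg2rad(jaw_yaw)),0]); z=np.array([0,0,-1.]); x=np.cross(n,z)
    return Ro.from_rotvec(-np.deg2rad(lean)*n)*Ro.from_matrix(np.c_[x,n,z])
def turn(jaw_yaw,lean=0,cur=None):
    s=telemetry.sense(); cur=Ro.from_matrix(s['tool_rot'])
    return (want(jaw_yaw,lean)*cur.inv()).as_rotvec().round(4)
E
python3 - <<'E'
from h import *
print(turn(48.7,20))
E
```

```text
[-0.1859 -0.2969 -0.3218]
```

Request:
drive_tool --steps '[[-1,[0.005,-0.05,0],[-0.046,-0.074,-0.08]],[-1,[0.01,-0.1,0],[-0.093,-0.148,-0.161]],[-1,[0.015,-0.15,0],[-0.139,-0.223,-0.241]],[-1,[0.02,-0.198,-0.01],[-0.1859,-0.2969,-0.3218]],[-1,[0.025,-0.245,-0.02],[-0.1859,-0.2969,-0.3218]],[-1,[0.03,-0.29,-0.04],[-0.1859,-0.2969,-0.3218]],[-1,[0.035,-0.334,-0.06],[-0.1859,-0.2969,-0.3218]],[-1,[0.04,-0.375,-0.08],[-0.1859,-0.2969,-0.3218]],[-1,[0.0455,-0.415,-0.1],[-0.1859,-0.2969,-0.3218]],[-1,[0.0455,-0.448,-0.13],[-0.1859,-0.2969,-0.3218]],[-1,[0.0455,-0.448,-0.17],[-0.1859,-0.2969,-0.3218]],[-1,[0.0455,-0.448,-0.21],[-0.1859,-0.2969,-0.3218]]]'

```text
time: 2.5
tool_pos: [0.4658, -0.2619, 0.1203]
tool_rot: [[-0.704, 0.662, 0.257], [0.622, 0.749, -0.228], [-0.343, -0.0, -0.939]]
ft_force: [-0.5, -0.2, -0.2]
grip_width: 0.0858
```

Run:
```python
from h import *
s=telemetry.sense();print({k:np.round(s[k],4) for k in("time","joint_pos","tool_pos","tool_rot","ft_force")})
im=viewer.get_image("top");sd=viewer.get_image("side")
crop(im,320,130,520,280,4,"pics/t1.png");crop(sd,250,80,520,280,3,"pics/s1.png")
```

```text
{'time': np.float64(2.5), 'joint_pos': array([-41.2931,  29.5975, 115.5109,  -0.296 ,  14.8112, -89.5652]), 'tool_pos': array([ 0.4658, -0.2619,  0.1203]), 'tool_rot': array([[-7.040e-01,  6.621e-01,  2.571e-01],
       [ 6.217e-01,  7.494e-01, -2.276e-01],
       [-3.433e-01, -4.000e-04, -9.392e-01]]), 'ft_force': array([-0.4725, -0.2416, -0.2215])}
```

View pics/t1.png

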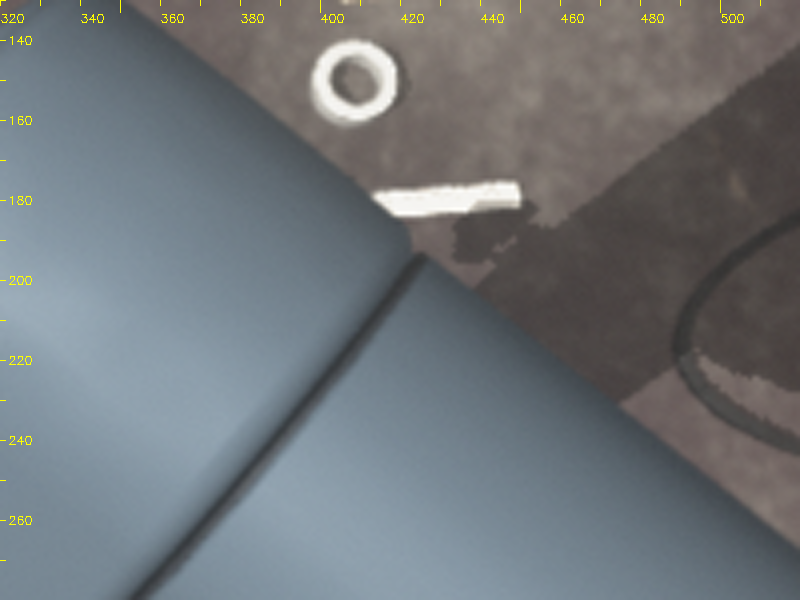

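View pics/s1.png

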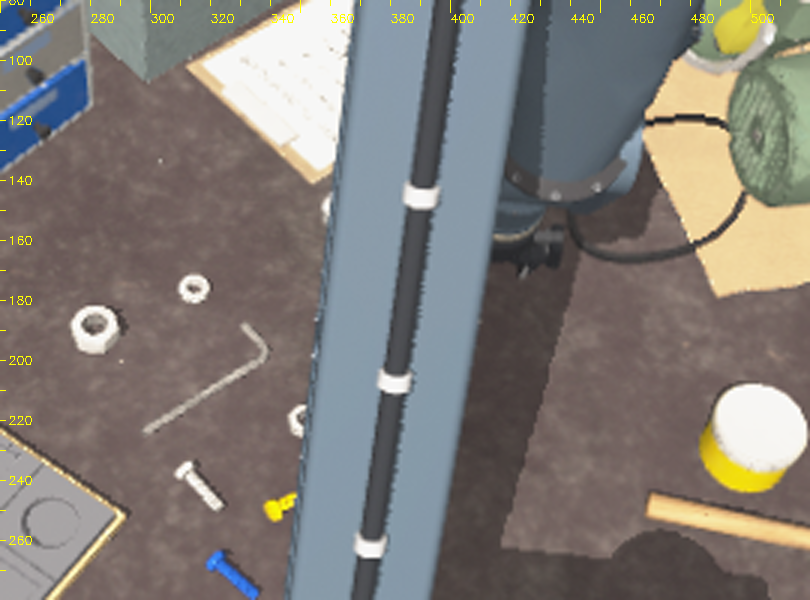

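```bash
cat >> h.py <<'E'
from scipy.optimize import least_squares
OFF=.1107
DATA=[(30.279,82.1585,67.6865,.24052875,.57608119,.23032,0),(10.457,96.71,72.806,.4217,.1863,.3311,0),(29.5975,115.5109,14.8112,.4658,-.2619,.1203,20.08)]
def fk(p,j2,j3,j5):
    a,L1,L2,d,d6=p
    q2=np.deg2rad(j2);q3=np.deg2rad(j2+j3);q5=np.deg2rad(j2+j3+j5)
    wr=a+L1*np.sin(q2)+L2*np.sin(q3); wz=d+L1*np.cos(q2)+L2*np.cos(q3)
    return wr+d6*np.sin(q5), wz+d6*np.cos(q5), wr, wz
def fitk():
    def f(p):
        e=[]
        for j2,j3,j5,x,y,z,l in DATA:
            r,zz,_,_=fk(p,j2,j3,j5); e+=[r-np.sqrt(x*x+y*y-OFF**2),zz-z]
        return np.r_[e,(p-[0,.5,.4,.35,.28])*1e-4]
    r=least_squares(f,[0,.5,.4,.35,.28]); return r.x,np.abs(r.fun).max()
def ik(p,x,y,z,lean):
    rho=np.sqrt(x*x+y*y-OFF**2); 
    f=lambda q:np.r_[np.array(fk(p,q[0],q[1],180-lean-q[0]-q[1])[:2])-[rho,z]]
    r=least_squares(f,[30,100]); q=r.x; o=fk(p,q[0],q[1],180-lean-q.sum())
    return dict(j=[q[0].round(1),q[1].round(1),(180-lean-q.sum()).round(1)],wr=o[2].round(3),wz=o[3].round(3),j1=np.rad2deg(np.arctan2(y,x)-np.arcsin(OFF/np.hypot(x,y))).round(1),err=np.abs(r.fun).max().round(4))
E
python3 - <<'E'
from h import *
p,e=fitk();print(p.round(4),e)
for l in(0,10,20):
  for X in((.466,-.262,.01),(.551,.3285,.03),(.466,.298,.03),(.496,.2135,.03),(.581,.244,.03)): print(l,X,ik(p,*X,l))
E
```

```text
[ 0.079   0.5541  0.2786 -0.1043  0.0318] 0.005741834068353463
0 (0.466, -0.262, 0.01) {'j': [np.float64(41.6), np.float64(122.6), np.float64(15.8)], 'wr': np.float64(0.523), 'wz': np.float64(0.042), 'j1': np.float64(-41.3), 'err': np.float64(0.0)}
0 (0.551, 0.3285, 0.03) {'j': [np.float64(44.9), np.float64(99.6), np.float64(35.6)], 'wr': np.float64(0.632), 'wz': np.float64(0.062), 'j1': np.float64(20.9), 'err': np.float64(0.0)}
0 (0.466, 0.298, 0.03) {'j': [np.float64(40.1), np.float64(117.5), np.float64(22.3)], 'wr': np.float64(0.542), 'wz': np.float64(0.062), 'j1': np.float64(21.1), 'err': np.float64(0.0)}
0 (0.496, 0.2135, 0.03) {'j': [np.float64(39.5), np.float64(120.1), np.float64(20.3)], 'wr': np.float64(0.529), 'wz': np.float64(0.062), 'j1': np.float64(11.5), 'err': np.float64(0.0)}
0 (0.581, 0.244, 0.03) {'j': [np.float64(44.2), np.float64(102.0), np.float64(33.9)], 'wr': np.float64(0.62), 'wz': np.float64(0.062), 'j1': np.float64(12.7), 'err': np.float64(0.0)}
10 (0.466, -0.262, 0.01) {'j': [np.float64(41.5), np.float64(123.7), np.float64(4.8)], 'wr': np.float64(0.517), 'wz
[... 1034 characters left out ...]
loat64(44.4), np.float64(102.0), np.float64(13.7)], 'wr': np.float64(0.621), 'wz': np.float64(0.06), 'j1': np.float64(20.9), 'err': np.float64(0.0)}
20 (0.466, 0.298, 0.03) {'j': [np.float64(39.9), np.float64(119.8), np.float64(0.4)], 'wr': np.float64(0.531), 'wz': np.float64(0.06), 'j1': np.float64(21.1), 'err': np.float64(0.0)}
20 (0.496, 0.2135, 0.03) {'j': [np.float64(39.3), np.float64(122.4), np.float64(-1.7)], 'wr': np.float64(0.518), 'wz': np.float64(0.06), 'j1': np.float64(11.5), 'err': np.float64(0.0)}
20 (0.581, 0.244, 0.03) {'j': [np.float64(43.7), np.float64(104.3), np.float64(12.0)], 'wr': np.float64(0.609), 'wz': np.float64(0.06), 'j1': np.float64(12.7), 'err': np.float64(0.0)}
```

Run:
```python
from h import *
print(turn(48.7,0))
```

```text
[0.221  0.2506 0.0013]
```

Request:
drive_tool --steps '[[-1,[0,0,-0.02],[0.074,0.084,0]],[-1,[0,0,-0.04],[0.147,0.167,0.001]],[-1,[0,0,-0.06],[0.221,0.2506,0.0013]],[-1,[0,0,-0.06],[0.221,0.2506,0.0013]]]'

```text
time: 3.0
tool_pos: [0.4688, -0.2627, 0.0619]
tool_rot: [[-0.752, 0.659, 0.015], [0.659, 0.752, -0.013], [-0.02, 0.0, -1.0]]
ft_force: [-0.2, -0.7, -0.1]
grip_width: 0.0854
```

```bash
cat > fit2.py <<'E'
from h import *
s=telemetry.sense();print({k:np.round(s[k],4) for k in("time","joint_pos","tool_pos","tool_rot","ft_force")})
j=s['joint_pos'];t=s['tool_pos']
D=DATA+[(j[1],j[2],j[4],*t,0)]
def fk2(p,j2,j3,j5):
    a,L1,e,L2,d,d6=p
    q2=np.deg2rad(j2);q3=np.deg2rad(j2+j3);q5=np.deg2rad(j2+j3+j5)
    wr=a+L1*np.sin(q2)+L2*np.sin(q3)+e*np.cos(q3); wz=d+L1*np.cos(q2)+L2*np.cos(q3)-e*np.sin(q3)
    return wr+d6*np.sin(q5), wz+d6*np.cos(q5), wr, wz
def f(p):
    E=[]
    for j2,j3,j5,x,y,z,l in D:
        r,zz,_,_=fk2(p,j2,j3,j5); E+=[r-np.sqrt(x*x+y*y-OFF**2),zz-z]
    return np.r_[E,(p-[0,.5,0,.4,.3,.28])*1e-4]
r=least_squares(f,[0,.5,0,.4,.3,.28]);print(r.x.round(4),np.abs(r.fun).round(5))
E
python3 fit2.py
```

```text
{'time': np.float64(3.0), 'joint_pos': array([-4.119670e+01,  3.829220e+01,  1.030383e+02,  3.620000e-02,
        3.755110e+01, -8.999720e+01]), 'tool_pos': array([ 0.4688, -0.2627,  0.0619]), 'tool_rot': array([[-7.519e-01,  6.591e-01,  1.490e-02],
       [ 6.589e-01,  7.521e-01, -1.260e-02],
       [-1.950e-02,  4.000e-04, -9.998e-01]]), 'ft_force': array([-0.2   , -0.7343, -0.1127])}
[2.000e-04 5.879e-01 1.141e-01 3.916e-01 2.741e-01 2.965e-01] [2.e-05 0.e+00 1.e-05 1.e-05 1.e-05 3.e-05 1.e-05 3.e-05 0.e+00 1.e-05
 1.e-05 0.e+00 0.e+00 0.e+00]
```

```bash
cat >> h.py <<'E'
P=[.0002,.5879,.1141,.3916,.2741,.2965]
def fk(p,j2,j3,j5):
    a,L1,e,L2,d,d6=P
    q2=np.deg2rad(j2);q3=np.deg2rad(j2+j3);q5=np.deg2rad(j2+j3+j5)
    wr=a+L1*np.sin(q2)+L2*np.sin(q3)+e*np.cos(q3); wz=d+L1*np.cos(q2)+L2*np.cos(q3)-e*np.sin(q3)
    return wr+d6*np.sin(q5), wz+d6*np.cos(q5), wr, wz
E
python3 - <<'E'
from h import *
for l in(0,10,15,20,25):
  for X in((.466,-.262,.01),(.551,.3285,.03),(.551,.3285,.09),(.466,.298,.03),(.496,.2135,.03)): 
    r=ik(P,*X,l); d=np.array([np.cos(np.deg2rad(r['j1'])),np.sin(np.deg2rad(r['j1']))])
    w=np.array(X[:2])-d*.2965*np.sin(np.deg2rad(l))
    print(l,X,r['j'],r['wz'],'wrist',w.round(3),'j1',r['j1'],'handle rel in-plane,lat',((np.array([.56,.373])-w)@d).round(3),((np.array([.56,.373])-w)@[-d[1],d[0]]).round(3))
E
```

```text
0 (0.466, -0.262, 0.01) [np.float64(43.9), np.float64(103.5), np.float64(32.7)] 0.307 wrist [ 0.466 -0.262] j1 -41.3 handle rel in-plane,lat -0.348 0.539
0 (0.551, 0.3285, 0.03) [np.float64(46.5), np.float64(87.0), np.float64(46.5)] 0.326 wrist [0.551 0.328] j1 20.9 handle rel in-plane,lat 0.024 0.038
0 (0.551, 0.3285, 0.09) [np.float64(41.5), np.float64(85.8), np.float64(52.7)] 0.386 wrist [0.551 0.328] j1 20.9 handle rel in-plane,lat 0.024 0.038
0 (0.466, 0.298, 0.03) [np.float64(42.5), np.float64(100.5), np.float64(37.0)] 0.326 wrist [0.466 0.298] j1 21.1 handle rel in-plane,lat 0.115 0.036
0 (0.496, 0.2135, 0.03) [np.float64(42.0), np.float64(102.4), np.float64(35.6)] 0.327 wrist [0.496 0.214] j1 11.5 handle rel in-plane,lat 0.095 0.144
10 (0.466, -0.262, 0.01) [np.float64(43.0), np.float64(110.8), np.float64(16.1)] 0.302 wrist [ 0.427 -0.228] j1 -41.3 handle rel in-plane,lat -0.297 0.539
10 (0.551, 0.3285, 0.03) [np.float64(44.5), np.float64(94.9), np.float64(30.6)] 0.322 wrist [0.503 0.31 ] j1 20.9 handle rel in-plane,lat 0.076 0.038
10 (0.551, 0.3285, 0.09) [np.float64(39.0), 
[... 1971 characters left out ...]
4(121.3), np.float64(-11.8)] 0.279 wrist [ 0.372 -0.179] j1 -41.3 handle rel in-plane,lat -0.223 0.539
25 (0.551, 0.3285, 0.03) [np.float64(44.3), np.float64(105.9), np.float64(4.9)] 0.299 wrist [0.434 0.284] j1 20.9 handle rel in-plane,lat 0.15 0.038
25 (0.551, 0.3285, 0.09) [np.float64(37.7), np.float64(105.0), np.float64(12.3)] 0.359 wrist [0.434 0.284] j1 20.9 handle rel in-plane,lat 0.15 0.038
25 (0.466, 0.298, 0.03) [np.float64(42.7), np.float64(118.6), np.float64(-6.3)] 0.299 wrist [0.349 0.253] j1 21.1 handle rel in-plane,lat 0.24 0.036
25 (0.496, 0.2135, 0.03) [np.float64(42.6), np.float64(120.4), np.float64(-8.1)] 0.299 wrist [0.373 0.189] j1 11.5 handle rel in-plane,lat 0.22 0.144
```

Request:
drive_tool --steps '[[-1,[0.0015,-0.0013,0],[-0.0864,-0.0983,0]],[-1,[0.0015,-0.0013,-0.01],[-0.1728,-0.1966,0]],[-1,[0.0015,-0.0013,-0.03],[-0.1728,-0.1966,0]],[-1,[0.0015,-0.0013,-0.05],[-0.1728,-0.1966,0]],[-1,[0.0015,-0.0013,-0.056],[-0.1728,-0.1966,0]],[-1,[0.0015,-0.0013,-0.056],[-0.1728,-0.1966,0]],[-1,[0.0015,-0.0013,-0.056],[-0.1728,-0.1966,0]]]'

```text
time: 3.7
tool_pos: [0.4679, -0.2617, 0.0069]
tool_rot: [[-0.723, 0.659, 0.207], [0.633, 0.752, -0.182], [-0.276, 0.0, -0.961]]
ft_force: [0.0, 0.8, -0.9]
grip_width: 0.0852
```

Request:
drive_tool --steps '[[1,[0,0,0],[0,0,0]],[1,[0,0,0],[0,0,0]],[1,[0,0,0],[0,0,0]],[1,[0,0,0],[0,0,0]],[1,[0,0,0],[0,0,0]]]'

```text
time: 4.2
tool_pos: [0.4674, -0.2615, 0.0067]
tool_rot: [[-0.723, 0.659, 0.207], [0.634, 0.752, -0.181], [-0.275, 0.0, -0.961]]
ft_force: [-1.8, 1.3, 10.9]
grip_width: 0.0486
```

Request:
drive_tool --steps '[[1,[0,0,0.002],[0,0,0]],[1,[0,0,0.002],[0,0,0]],[1,[0,0,0.002],[0,0,0]]]'

```text
time: 4.5
tool_pos: [0.4671, -0.2612, 0.0072]
tool_rot: [[-0.724, 0.659, 0.205], [0.634, 0.752, -0.18], [-0.272, 0.0, -0.962]]
ft_force: [-0.1, 0.4, -1.9]
grip_width: 0.0485
```

Run:
```python
from h import *
s=telemetry.sense();print({k:np.round(s[k],4) for k in("time","joint_pos","tool_pos","tool_rot","ft_force","torque","grip_width")})
sd=viewer.get_image("side")
crop(sd,300,80,500,280,3,"pics/s2.png");cv2.imwrite("pics/s2f.png",sd[:,:,::-1])
```

```text
{'time': np.float64(4.5), 'joint_pos': array([-4.11780e+01,  4.37420e+01,  1.14924e+02, -1.13000e-01,
        5.52590e+00, -8.98369e+01]), 'tool_pos': array([ 0.4671, -0.2612,  0.0072]), 'tool_rot': array([[-7.236e-01,  6.591e-01,  2.049e-01],
       [ 6.342e-01,  7.521e-01, -1.795e-01],
       [-2.724e-01,  1.000e-04, -9.622e-01]]), 'ft_force': array([-0.1203,  0.4141, -1.9409]), 'torque': array([0.1265, 0.1253, 0.0023]), 'grip_width': np.float64(0.0485)}
```

View pics/s2.png

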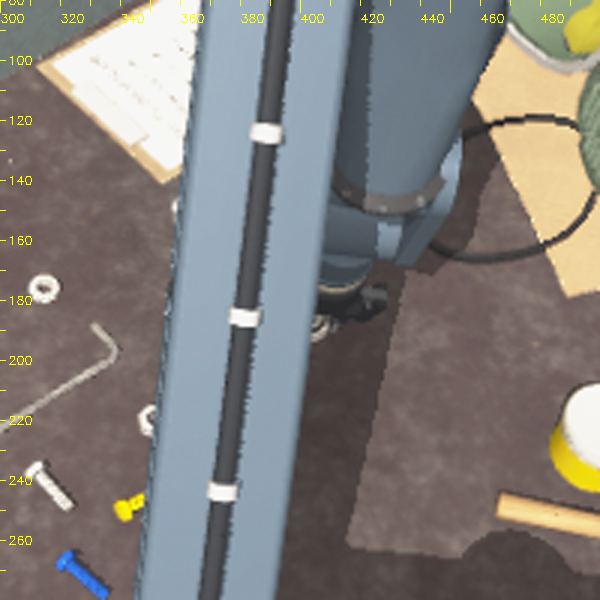

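Request:
drive_tool --steps '[[1,[0,0,0.03],[0,0,0]],[1,[0,0,0.07],[0,0,0]],[1,[0,0,0.11],[0,0,0]],[1,[0.005,0.045,0.12],[0,0,0.09]],[1,[0.012,0.09,0.12],[0,0,0.18]],[1,[0.02,0.135,0.12],[0,0,0.27]],[1,[0.025,0.18,0.12],[0,0,0.36]],[1,[0.03,0.225,0.12],[0,0,0.45]],[1,[0.035,0.27,0.12],[0,0,0.54]],[1,[0.04,0.315,0.12],[0,0,0.63]],[1,[0.045,0.36,0.12],[0,0,0.72]],[1,[0.045,0.36,0.12],[0,0,0.72]]]'

```text
time: 5.75
tool_pos: [0.5118, 0.103, 0.1271]
tool_rot: [[-0.962, -0.008, 0.273], [-0.008, 1.0, 0.003], [-0.273, 0.001, -0.962]]
ft_force: [-0.2, -0.9, -2.7]
grip_width: 0.0484
```

Run:
```python
from h import *
s=telemetry.sense();print({k:np.round(s[k],4) for k in("time","joint_pos","tool_pos","tool_rot","ft_force","torque","grip_width")})
for n in("side","top"):
    sd=viewer.get_image(n);cv2.imwrite(f"pics/{n}3.png",sd[:,:,::-1])
print(proj("side",s["tool_pos"]),proj("top",s["tool_pos"]))
```

```text
{'time': np.float64(5.75), 'joint_pos': array([ -1.1735,  28.2968, 113.8919,   1.2727,  21.9968, -92.741 ]), 'tool_pos': array([0.5118, 0.103 , 0.1271]), 'tool_rot': array([[-9.621e-01, -8.000e-03,  2.727e-01],
       [-7.500e-03,  1.000e+00,  2.700e-03],
       [-2.727e-01,  6.000e-04, -9.621e-01]]), 'ft_force': array([-0.1552, -0.8679, -2.6971]), 'torque': array([-0.0038,  0.2205,  0.0169]), 'grip_width': np.float64(0.0484)}
[294.80174424 211.86745912] [263.74612721 194.28125368]
```

View pics/side3.png

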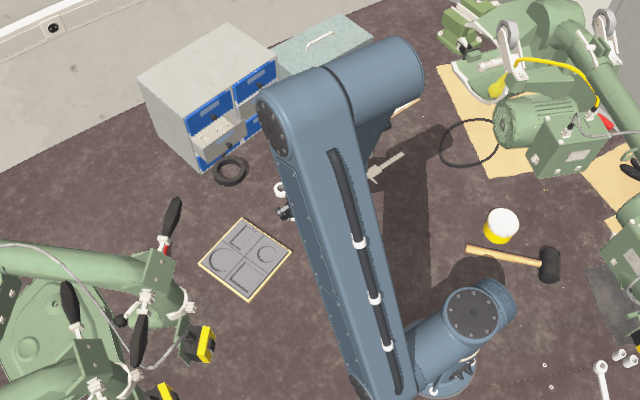

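View pics/top3.png

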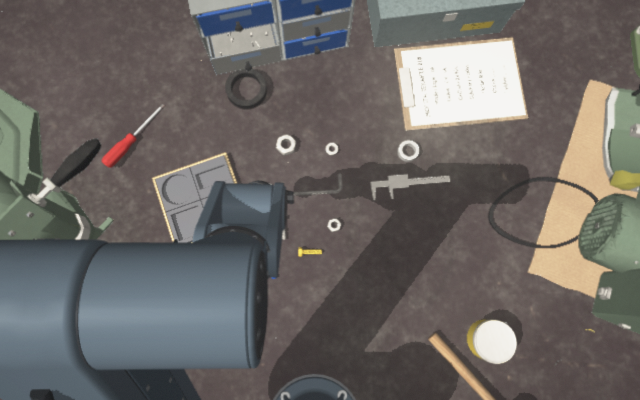

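Run:
```python
from h import *
print(proj("top",[.431,.103,.413]),proj("top",[.56,.373,.36]))
for u,v in((205,185),(285,185),(195,240),(290,200),(283,265)):
  print([pix("top",u,v,z).round(3)[:2] for z in(.35,.42,.46)])
im=cv2.imread("pics/top3.png")[:,:,::-1]; crop(im,140,140,340,290,4,"pics/t3.png")
im=cv2.imread("pics/side3.png")[:,:,::-1]; crop(im,120,160,340,360,4,"pics/s3.png")
```

```text
[247.10567322 206.05729188] [ 97.87407764 142.66495092]
[array([0.482, 0.186]), array([0.466, 0.171]), array([0.456, 0.162])]
[array([0.48 , 0.044]), array([0.464, 0.041]), array([0.454, 0.039])]
[array([0.385, 0.201]), array([0.376, 0.184]), array([0.371, 0.175])]
[array([0.453, 0.035]), array([0.438, 0.033]), array([0.43 , 0.031])]
[array([0.338, 0.049]), array([0.334, 0.045]), array([0.331, 0.043])]
```

View pics/t3.png

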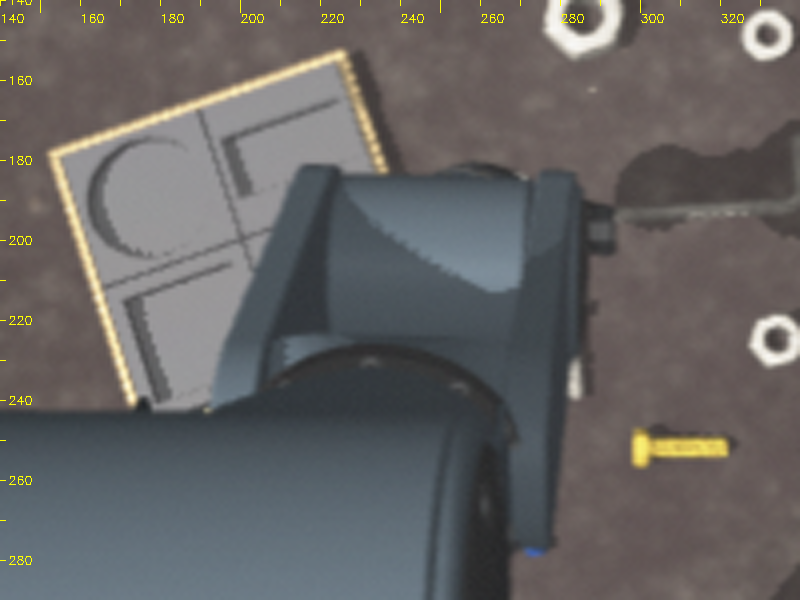

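View pics/s3.png

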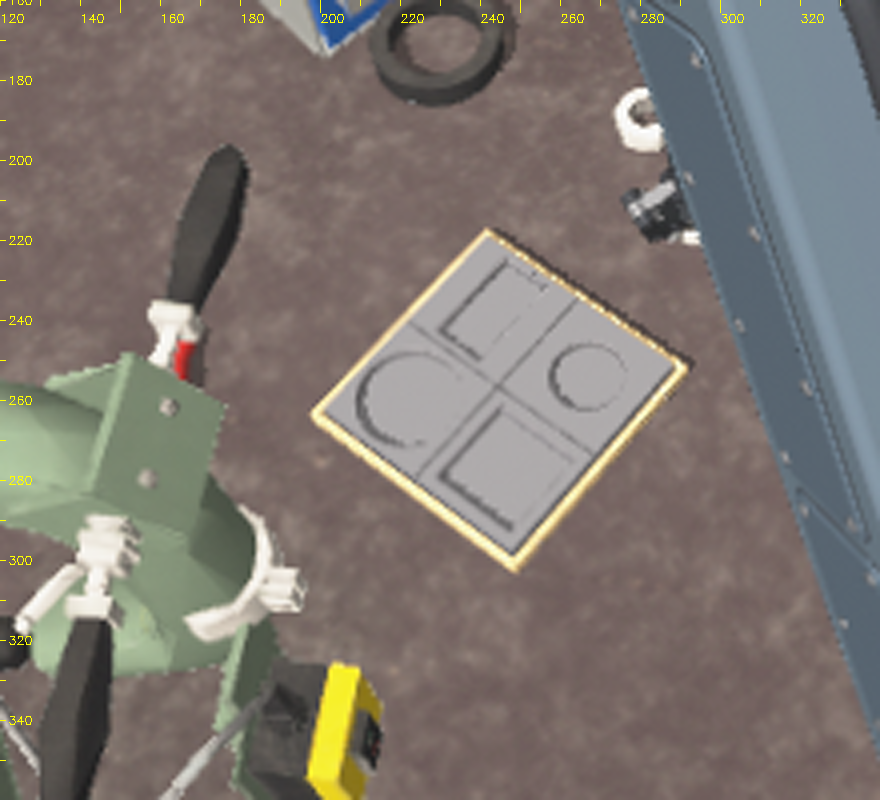

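Request:
drive_tool --steps '[[1,[0.008,0.045,0],[0,0,0.09]],[1,[0.016,0.09,0],[0,0,0.18]],[1,[0.024,0.135,-0.01],[0,0,0.27]],[1,[0.032,0.18,-0.02],[0,0,0.35]],[1,[0.0405,0.22,-0.03],[0,0,0.3656]],[1,[0.0405,0.2325,-0.04],[0,0,0.3656]],[1,[0.0405,0.2325,-0.05],[0,0,0.3656]],[1,[0.0405,0.2325,-0.06],[0,0,0.3656]],[1,[0.0405,0.2325,-0.06],[0,0,0.3656]],[1,[0.0405,0.2325,-0.06],[0,0,0.3656]]]'

```text
time: 6.85
tool_pos: [0.5527, 0.3294, 0.0669]
tool_rot: [[-0.9, -0.356, 0.254], [-0.342, 0.935, 0.097], [-0.271, -0.0, -0.962]]
ft_force: [-0.2, 0.9, -0.9]
grip_width: 0.0486
```

Run:
```python
from h import *
s=telemetry.sense();print({k:np.round(s[k],4) for k in("time","joint_pos","tool_pos","tool_rot","ft_force","torque","grip_width")})
for n in("side","top"):
    sd=viewer.get_image(n);cv2.imwrite(f"pics/{n}4.png",sd[:,:,::-1])
    crop(sd,*((140,160,340,310) if n=="side" else (80,100,280,250)),4,f"pics/{n}4c.png")
```

```text
{'time': np.float64(6.85), 'joint_pos': array([ 2.08642e+01,  4.03665e+01,  9.83994e+01, -2.12000e-02,
        2.54871e+01, -8.99539e+01]), 'tool_pos': array([0.5527, 0.3294, 0.0669]), 'tool_rot': array([[-0.8995, -0.3557,  0.2537],
       [-0.3423,  0.9346,  0.0965],
       [-0.2714, -0.    , -0.9625]]), 'ft_force': array([-0.1801,  0.8916, -0.8748]), 'torque': array([-0.1117,  0.2248, -0.0028]), 'grip_width': np.float64(0.0486)}
```

View pics/side4c.png

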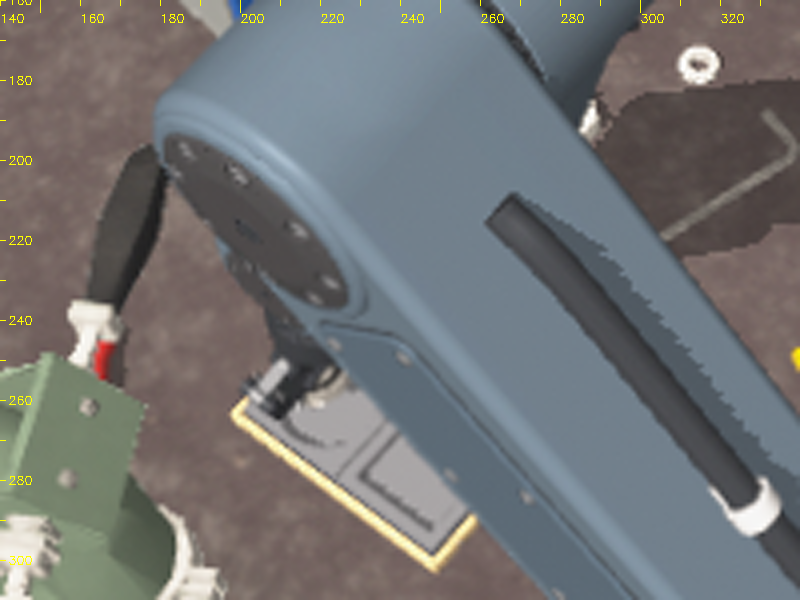

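View pics/top4c.png

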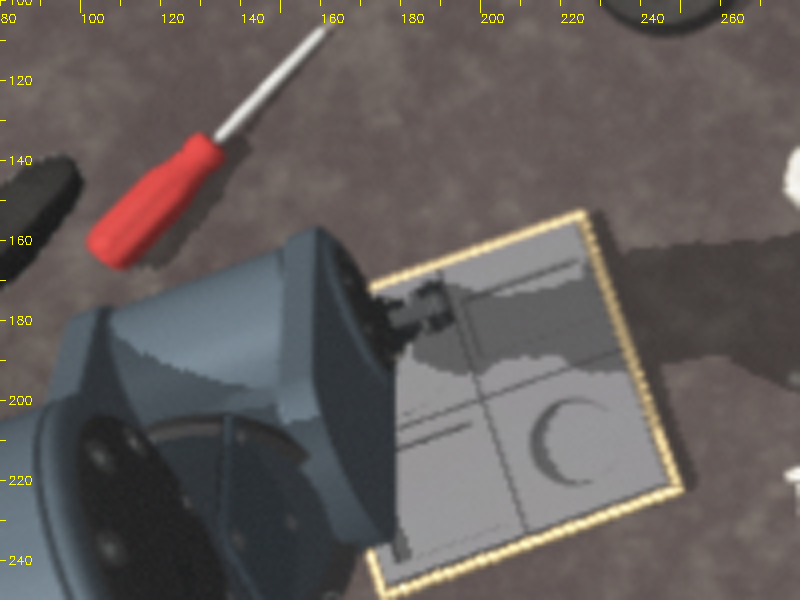

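Request:
drive_tool --steps '[[1,[0,0,-0.02],[0,0,0]],[1,[0,0,-0.035],[0,0,0]],[1,[0,0,-0.045],[0,0,0]],[1,[0,0,-0.045],[0,0,0]],[1,[0,0,-0.045],[0,0,0]],[1,[0,0,-0.045],[0,0,0]]]'

```text
time: 7.55
tool_pos: [0.5532, 0.3315, 0.0229]
tool_rot: [[-0.898, -0.358, 0.256], [-0.344, 0.934, 0.098], [-0.274, 0.0, -0.962]]
ft_force: [0.5, -0.5, -2.1]
grip_width: 0.0483
```

Request:
drive_tool --steps '[[-0.6,[0,0,0],[0,0,0]],[-0.6,[0,0,0],[0,0,0]],[-0.6,[0,0,0],[0,0,0]],[-0.6,[0,0,0],[0,0,0]]]'

```text
time: 7.95
tool_pos: [0.553, 0.3313, 0.0228]
tool_rot: [[-0.898, -0.358, 0.256], [-0.344, 0.934, 0.098], [-0.274, 0.0, -0.962]]
ft_force: [-0.3, 0.0, -0.0]
grip_width: 0.0682
```

Run:
```python
from h import *
s=telemetry.sense();print({k:np.round(s[k],4) for k in("time","joint_pos","tool_pos","tool_rot","ft_force","torque","grip_width")})
sd=viewer.get_image("side")
crop(sd,140,160,340,310,4,f"pics/s5.png")
```

```text
{'time': np.float64(7.95), 'joint_pos': array([ 2.10181e+01,  4.47898e+01,  9.89643e+01, -2.55000e-02,
        2.03559e+01, -8.99312e+01]), 'tool_pos': array([0.553 , 0.3313, 0.0228]), 'tool_rot': array([[-8.981e-01, -3.579e-01,  2.556e-01],
       [-3.442e-01,  9.338e-01,  9.810e-02],
       [-2.738e-01,  1.000e-04, -9.618e-01]]), 'ft_force': array([-0.2698,  0.0037, -0.0391]), 'torque': array([-0.0565,  0.0944, -0.0042]), 'grip_width': np.float64(0.0682)}
```

View pics/s5.png

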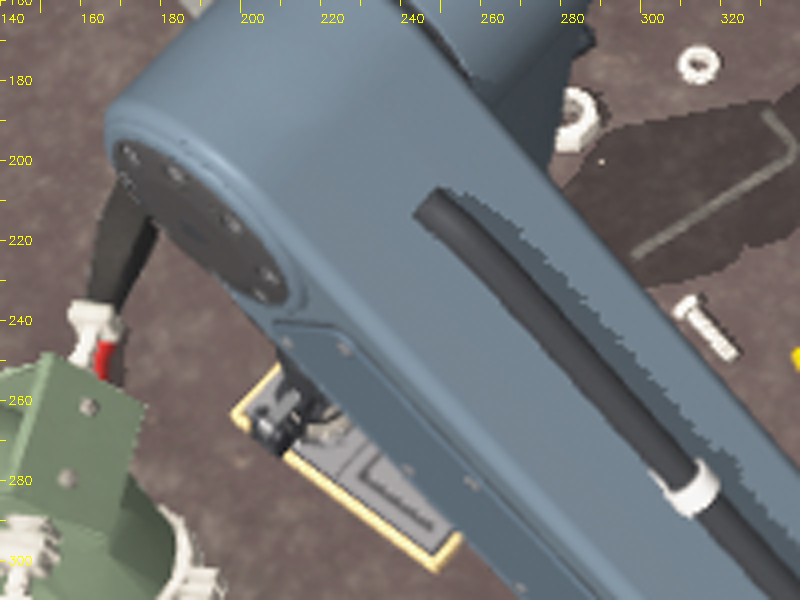

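Run:
```python
from h import *
print((want(90,0)*want(110.9,15).inv()).as_rotvec().round(4), turn(90,0))
```

```text
[-0.0477  0.2589 -0.3627] [-0.0508  0.2739 -0.3636]
```

Request:
drive_tool --steps '[[-1,[0,0,0.04],[0,0,0]],[-1,[0,0,0.08],[0,0,0]],[-1,[0.0,-0.04,0.1],[0,0,0]],[-1,[0.01,-0.085,0.1],[0,0,0]],[-1,[0.02,-0.13,0.1],[-0.012,0.065,-0.091]],[-1,[0.035,-0.175,0.1],[-0.024,0.129,-0.181]],[-1,[0.05,-0.22,0.1],[-0.036,0.194,-0.272]],[-1,[0.065,-0.265,0.1],[-0.048,0.259,-0.363]],[-1,[0.08,-0.31,0.09],[-0.048,0.259,-0.363]],[-1,[0.095,-0.35,0.07],[-0.048,0.259,-0.363]],[-1,[0.1,-0.386,0.05],[-0.048,0.259,-0.363]],[-1,[0.1,-0.386,0.04],[-0.048,0.259,-0.363]]]'

```text
time: 9.2
tool_pos: [0.6534, -0.0602, 0.0606]
tool_rot: [[-1.0, 0.005, 0.015], [0.005, 1.0, -0.001], [-0.015, -0.001, -1.0]]
ft_force: [-0.9, 0.1, -0.1]
grip_width: 0.0853
```

Run:
```python
from h import *
s=telemetry.sense();print({k:np.round(s[k],4) for k in("time","joint_pos","tool_pos","tool_rot","ft_force","torque","grip_width")})
for n in("side","top"):
    sd=viewer.get_image(n);cv2.imwrite(f"pics/{n}6.png",sd[:,:,::-1])
    crop(sd,*((180,130,380,280) if n=="side" else (140,100,340,250)),4,f"pics/{n}6c.png")
```

```text
{'time': np.float64(9.2), 'joint_pos': array([ -15.0689,   44.4485,   84.9167,    0.19  ,   49.7991, -104.9201]), 'tool_pos': array([ 0.6534, -0.0602,  0.0606]), 'tool_rot': array([[-0.9999,  0.0047,  0.0147],
       [ 0.0047,  1.    , -0.0013],
       [-0.0147, -0.0013, -0.9999]]), 'ft_force': array([-0.8878,  0.1345, -0.0797]), 'torque': array([-0.0406, -0.0066,  0.0004]), 'grip_width': np.float64(0.0853)}
```

View pics/side6c.png

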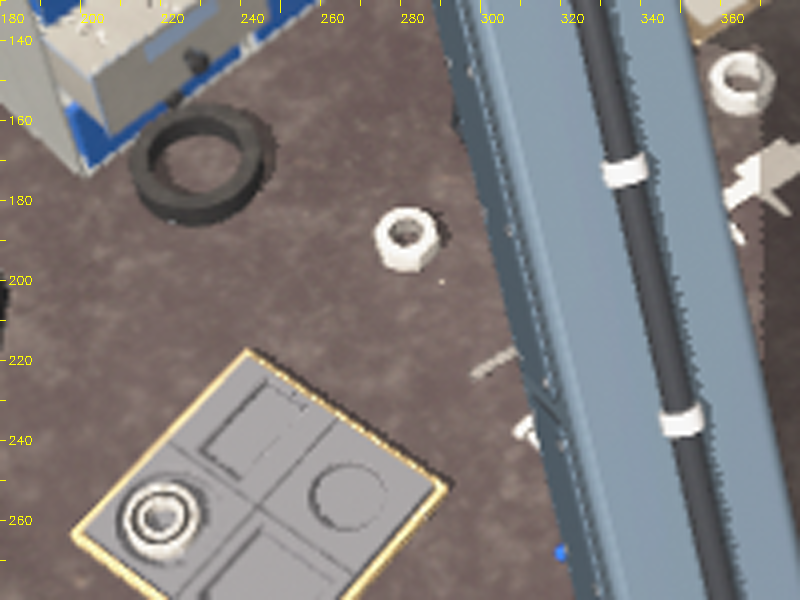

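View pics/top6c.png

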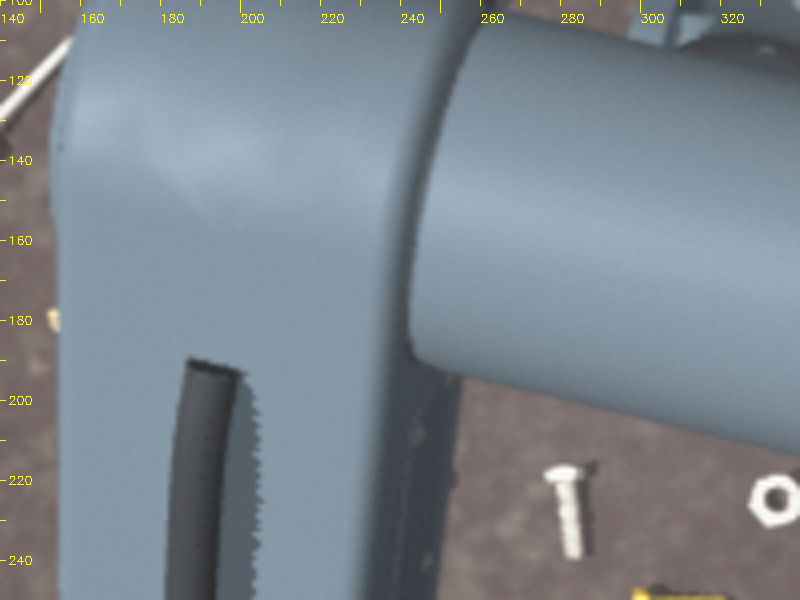

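Request:
drive_tool --steps '[[-0.4,[0,0,0],[0,0,0]],[-0.4,[0,0,-0.02],[0,0,0]],[-0.4,[0,0,-0.04],[0,0,0]],[-0.4,[0,0,-0.055],[0,0,0]],[-0.4,[0,0,-0.059],[0,0,0]],[-0.4,[0,0,-0.059],[0,0,0]],[-0.4,[0,0,-0.059],[0,0,0]]]'

```text
time: 10.0
tool_pos: [0.6534, -0.0545, 0.0042]
tool_rot: [[-1.0, -0.001, 0.016], [-0.001, 1.0, -0.0], [-0.016, -0.0, -1.0]]
ft_force: [-0.1, 0.3, 0.2]
grip_width: 0.0597
```

Request:
drive_tool --steps '[[1,[0,0,0],[0,0,0]],[1,[0,0,0],[0,0,0]],[1,[0,0,0],[0,0,0]],[1,[0,0,0],[0,0,0]],[1,[0,0,0],[0,0,0]]]'

```text
time: 10.5
tool_pos: [0.6534, -0.055, 0.0046]
tool_rot: [[-1.0, -0.001, 0.016], [-0.001, 1.0, -0.0], [-0.016, -0.0, -1.0]]
ft_force: [-0.5, 0.5, 5.9]
grip_width: 0.0266
```

Request:
drive_tool --steps '[[1,[0,0,0.03],[0,0,0]],[1,[0,0,0.07],[0,0,0]],[1,[-0.02,0.035,0.09],[0,0,0]],[1,[-0.042,0.072,0.09],[0,0,0]],[1,[-0.065,0.112,0.09],[0,0,0]],[1,[-0.088,0.152,0.09],[0,0,0]],[1,[-0.111,0.192,0.09],[0,0,0]],[1,[-0.134,0.231,0.09],[0,0,0]],[1,[-0.15,0.26,0.08],[0,0,0]],[1,[-0.157,0.2703,0.06],[0,0,0]],[1,[-0.157,0.2703,0.045],[0,0,0]],[1,[-0.157,0.2703,0.045],[0,0,0]]]'

```text
time: 11.7
tool_pos: [0.4939, 0.2157, 0.0467]
tool_rot: [[-1.0, -0.002, 0.01], [-0.002, 1.0, -0.001], [-0.01, -0.001, -1.0]]
ft_force: [-0.8, 0.3, -1.0]
grip_width: 0.0264
```

Run:
```python
from h import *
s=telemetry.sense();print({k:np.round(s[k],4) for k in("time","joint_pos","tool_pos","tool_rot","ft_force","torque","grip_width")})
for n in("side","top"):
    sd=viewer.get_image(n);cv2.imwrite(f"pics/{n}7.png",sd[:,:,::-1])
    crop(sd,*((180,160,380,310) if n=="side" else (140,100,340,250)),4,f"pics/{n}7c.png")
```

```text
{'time': np.float64(11.7), 'joint_pos': array([ 11.8028,  40.0554, 102.708 ,  -0.2733,  36.6638, -78.1019]), 'tool_pos': array([0.4939, 0.2157, 0.0467]), 'tool_rot': array([[-9.999e-01, -2.100e-03,  1.040e-02],
       [-2.200e-03,  1.000e+00, -7.000e-04],
       [-1.040e-02, -8.000e-04, -9.999e-01]]), 'ft_force': array([-0.7552,  0.2628, -1.0336]), 'torque': array([0.0345, 0.0526, 0.0143]), 'grip_width': np.float64(0.0264)}
```

View pics/side7c.png

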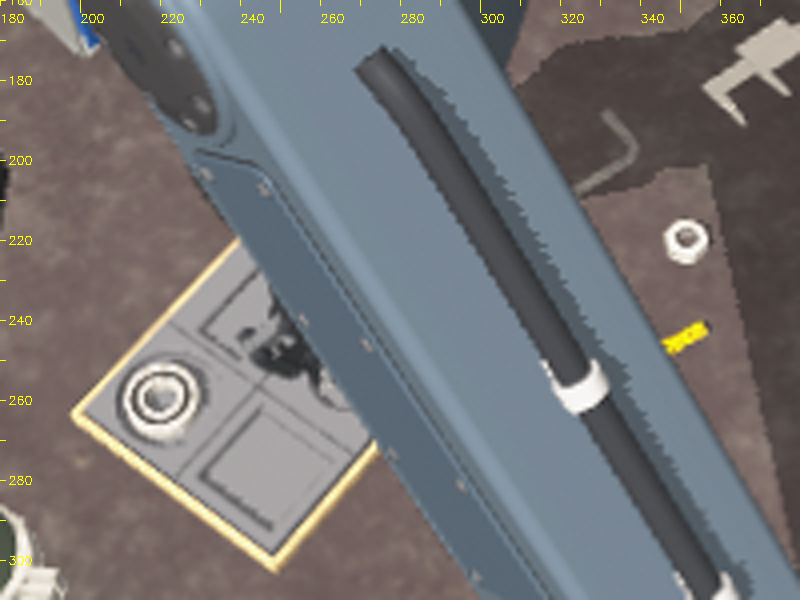

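View pics/top7c.png

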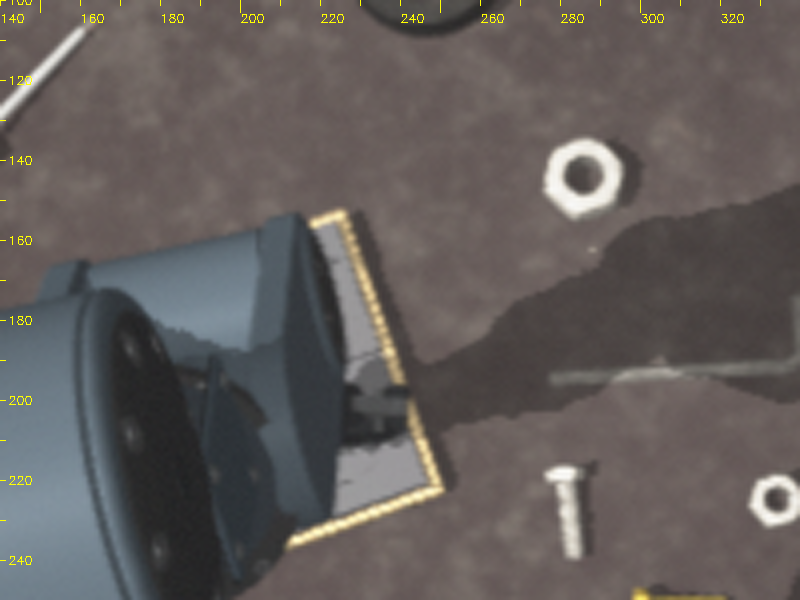

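Request:
drive_tool --steps '[[1,[0,0,-0.015],[0,0,0]],[1,[0,0,-0.028],[0,0,0]],[1,[0,0,-0.028],[0,0,0]],[1,[0,0,-0.028],[0,0,0]],[1,[0,0,-0.028],[0,0,0]]]'

```text
time: 12.3
tool_pos: [0.4962, 0.2154, 0.0208]
tool_rot: [[-1.0, -0.001, 0.015], [-0.001, 1.0, 0.0], [-0.015, 0.0, -1.0]]
ft_force: [-0.7, 0.3, -0.4]
grip_width: 0.0272
```

Request:
drive_tool --steps '[[-0.3,[0,0,0],[0,0,0]],[-0.3,[0,0,0],[0,0,0]],[-0.3,[0,0,0],[0,0,0]],[-0.3,[0,0,0.02],[0,0,0]],[-0.3,[0,0,0.05],[0,0,0]],[-0.3,[0,0,0.08],[0,0,0]]]'

```text
time: 12.9
tool_pos: [0.4952, 0.2154, 0.1009]
tool_rot: [[-1.0, -0.001, 0.013], [-0.001, 1.0, -0.0], [-0.013, -0.0, -1.0]]
ft_force: [0.5, 0.7, 0.5]
grip_width: 0.0554
```

Run:
```python
from h import *
s=telemetry.sense();print(np.round(s['tool_pos'],4))
top=viewer.get_image("top");sd=viewer.get_image("side")
crop(sd,180,160,380,310,4,"pics/s8.png")
cv2.imwrite("pics/top8.png",top[:,:,::-1])
im0=cv2.imread("pics/top0.png"); 
def fit(im,cam,u0,v0,h=.022,w=18):
    g=cv2.cvtColor(im,cv2.COLOR_BGR2GRAY).astype(float)
    k=6;sub=cv2.resize(g[v0-w:v0+w,u0-w:u0+w],None,fx=k,fy=k,interpolation=cv2.INTER_CUBIC)
    m=(sub>150).astype(np.uint8); cs,_=cv2.findContours(m,0,1); c=max(cs,key=cv2.contourArea)
    M=np.zeros_like(m);cv2.drawContours(M,[c],-1,1,-1)
    best=None
    c0=pix(cam,u0,v0,.011)
    for yaw in range(0,60,2):
      for dx in np.arange(-.006,.0061,.0015):
        for dy in np.arange(-.006,.0061,.0015):
          a=np.deg2rad(yaw+30+60*np.arange(6));R=.023/np.cos(np.pi/6)
          P=[(proj(cam,[c0[0]+dx+R*np.cos(t),c0[1]+dy+R*np.sin(t),z])-[u0-w,v0-w]+.5)*k-.5 for t in a for z in(0,h)]
          H=cv2.convexHull(np.array(P,np.float32)).astype(np.int32)
          T=np.zeros_like(m);cv2.fillConvexPoly(T,H,1)
          iou=(T&M).sum()/(T|M).sum()
          if best is None or iou>best[0]: best=(iou,yaw,c0[0]+dx,c0[1]+dy)
    return best
print(fit(im0,"top",285,144))
print(fit(cv2.imread("pics/side6.png"),"side",281,190))
```

```text
[0.4952 0.2154 0.1009]Traceback (most recent call last):
  File "<stdin>", line 24, in <module>
  File "<stdin>", line 18, in fit
  File "h.py", line 10, in proj
    p=viewer.camera_params(cam); c=np.array(p['R'])@np.array(X)+p['t']; s=c[:2]/c[2]; s=s*(1+p['k1']*(s@s))
ValueError: time passes only in moves, steps and waits
```

View pics/s8.png

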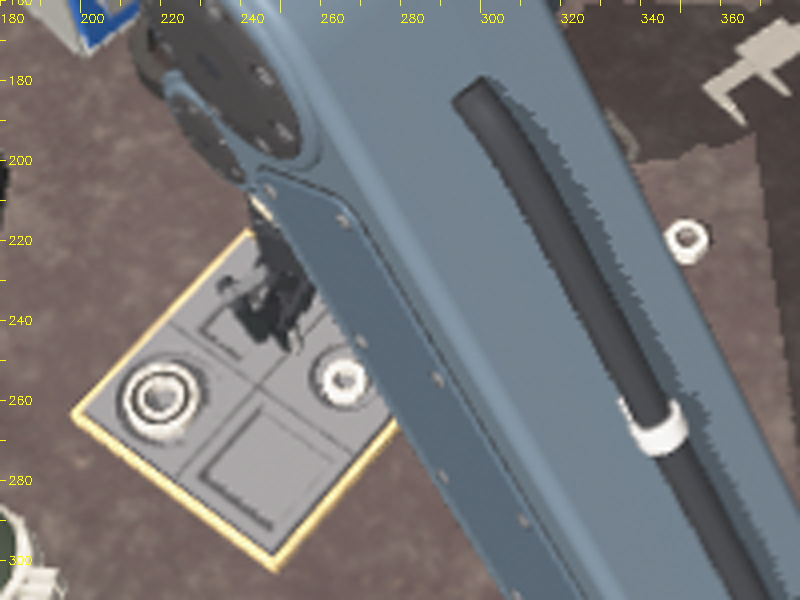

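```bash
cat >> h.py <<'E'
_C={}
class _V:
    get_image=staticmethod(viewer.get_image)
    @staticmethod
    def camera_params(n):
        if n not in _C:_C[n]=_real(n)
        return _C[n]
_real=viewer.camera_params
viewer=_V
E
cat > nutfit.py <<'E'
from h import *
def fit(im,cam,u0,v0,h=.022,w=18):
    g=cv2.cvtColor(im,cv2.COLOR_BGR2GRAY).astype(float)
    k=6;sub=cv2.resize(g[v0-w:v0+w,u0-w:u0+w],None,fx=k,fy=k,interpolation=cv2.INTER_CUBIC)
    m=(sub>150).astype(np.uint8); cs,_=cv2.findContours(m,0,1); c=max(cs,key=cv2.contourArea)
    M=np.zeros_like(m);cv2.drawContours(M,[c],-1,1,-1)
    best=None
    c0=pix(cam,u0,v0,.011)
    for yaw in range(0,60,3):
      for dx in np.arange(-.006,.0061,.0015):
        for dy in np.arange(-.006,.0061,.0015):
          a=np.deg2rad(yaw+30+60*np.arange(6));R=.023/np.cos(np.pi/6)
          P=[(proj(cam,[c0[0]+dx+R*np.cos(t),c0[1]+dy+R*np.sin(t),z])-[u0-w,v0-w]+.5)*k-.5 for t in a for z in(0,h)]
          H=cv2.convexHull(np.array(P,np.float32)).astype(np.int32)
          T=np.zeros_like(m);cv2.fillConvexPoly(T,H,1)
          iou=(T&M).sum()/(T|M).sum()
          if best is None or iou>best[0]: best=(iou,yaw,c0[0]+dx,c0[1]+dy)
    return best
print(fit(cv2.imread("pics/top0.png"),"top",285,144))
print(fit(cv2.imread("pics/side6.png"),"side",281,190))
E
python3 nutfit.py
```

```text
(np.float64(0.8594680761808876), 21, np.float64(0.6654629709919266), np.float64(0.05851221570085137))
(np.float64(0.9057462778393011), 9, np.float64(0.6651318981367964), np.float64(0.05938857903029349))
```

Request:
drive_tool --steps '[[-1,[0.03,-0.028,0],[0,0,-0.07]],[-1,[0.062,-0.057,0],[0,0,-0.14]],[-1,[0.096,-0.089,0],[0,0,-0.209]],[-1,[0.132,-0.122,0],[0,0,-0.209]],[-1,[0.16,-0.147,-0.01],[0,0,-0.209]],[-1,[0.168,-0.155,-0.03],[0,0,-0.209]],[-1,[0.168,-0.155,-0.055],[0,0,-0.209]],[-1,[0.168,-0.155,-0.08],[0,0,-0.209]],[-1,[0.168,-0.155,-0.0955],[0,0,-0.209]],[-1,[0.168,-0.155,-0.0955],[0,0,-0.209]],[-1,[0.168,-0.155,-0.0955],[0,0,-0.209]]]'

```text
time: 14.1
tool_pos: [0.6637, 0.0607, 0.0047]
tool_rot: [[-0.978, 0.206, 0.014], [0.206, 0.978, -0.003], [-0.014, 0.0, -1.0]]
ft_force: [1.4, -0.0, -0.9]
grip_width: 0.0856
```

Request:
drive_tool --steps '[[1,[0,0,0],[0,0,0]],[1,[0,0,0],[0,0,0]],[1,[0,0,0],[0,0,0]],[1,[0,0,0],[0,0,0]],[1,[0,0,0],[0,0,0]]]'

```text
time: 14.6
tool_pos: [0.6649, 0.0604, 0.0065]
tool_rot: [[-0.978, 0.206, 0.017], [0.206, 0.978, -0.003], [-0.017, 0.0, -1.0]]
ft_force: [-0.8, 0.1, 5.6]
grip_width: 0.044
```

Request:
drive_tool --steps '[[1,[0,0,0.04],[0,0,0]],[1,[0,0,0.085],[0,0,0]],[1,[-0.028,0.034,0.1],[0,0,0.09]],[1,[-0.057,0.069,0.1],[0,0,0.18]],[1,[-0.086,0.104,0.1],[0,0,0.28]],[1,[-0.115,0.139,0.1],[0,0,0.38]],[1,[-0.144,0.174,0.1],[0,0,0.48]],[1,[-0.173,0.209,0.09],[0,0,0.55]],[1,[-0.192,0.232,0.08],[0,0,0.55]],[1,[-0.198,0.2395,0.065],[0,0,0.55]],[1,[-0.198,0.2395,0.05],[0,0,0.55]],[1,[-0.198,0.2395,0.05],[0,0,0.55]]]'

```text
time: 15.8
tool_pos: [0.4636, 0.2999, 0.0531]
tool_rot: [[-0.942, -0.337, 0.009], [-0.336, 0.942, 0.003], [-0.01, -0.0, -1.0]]
ft_force: [0.0, -0.3, -1.5]
grip_width: 0.0437
```

Run:
```python
from h import *
s=telemetry.sense();print({k:np.round(s[k],4) for k in("time","joint_pos","tool_pos","tool_rot","ft_force","torque","grip_width")})
sd=viewer.get_image("side")
crop(sd,140,160,340,310,4,f"pics/s9.png")
```

```text
{'time': np.float64(15.8), 'joint_pos': array([ 2.131160e+01,  3.995590e+01,  1.006555e+02, -2.930000e-02,
        3.882450e+01, -8.833000e+01]), 'tool_pos': array([0.4636, 0.2999, 0.0531]), 'tool_rot': array([[-0.9416, -0.3365,  0.0093],
       [-0.3365,  0.9417,  0.0033],
       [-0.0099, -0.    , -1.    ]]), 'ft_force': array([ 0.0491, -0.2879, -1.5005]), 'torque': array([-0.0468,  0.0085, -0.0545]), 'grip_width': np.float64(0.0437)}
```

View pics/s9.png

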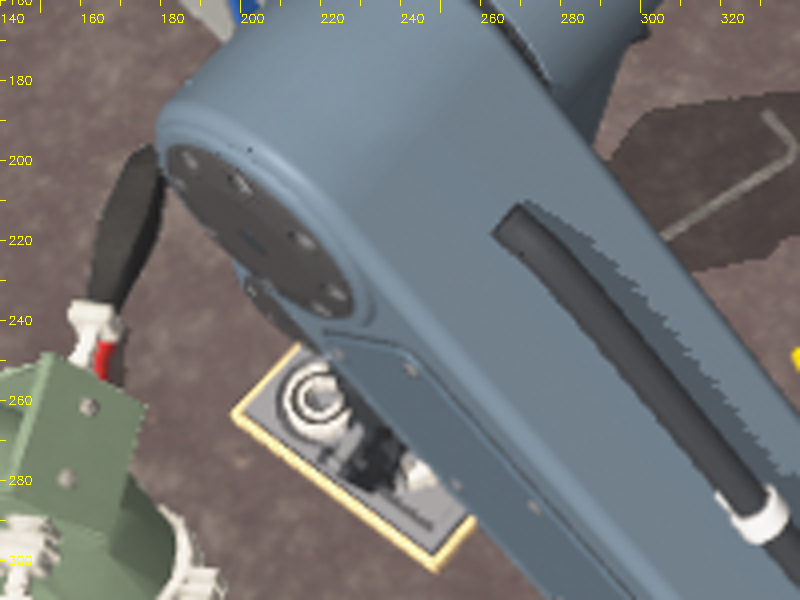

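Request:
drive_tool --steps '[[1,[0,0,-0.02],[0,0,0]],[1,[0,0,-0.03],[0,0,0]],[1,[0,0,-0.036],[0,0,0]],[1,[0,0,-0.036],[0,0,0]],[1,[0,0,-0.036],[0,0,0]],[1,[0,0,-0.036],[0,0,0]]]'

```text
time: 16.45
tool_pos: [0.4662, 0.3001, 0.0194]
tool_rot: [[-0.942, -0.335, 0.015], [-0.335, 0.942, 0.005], [-0.016, 0.0, -1.0]]
ft_force: [-0.1, -0.3, -2.5]
grip_width: 0.0436
```

Request:
drive_tool --steps '[[-0.5,[0,0,0],[0,0,0]],[-0.5,[0,0,0],[0,0,0]],[-0.5,[0,0,0],[0,0,0]],[-0.5,[0,0,0.02],[0,0,0]],[-0.5,[0,0,0.05],[0,0,0]],[-0.5,[0,0,0.08],[0,0,0]]]'

```text
time: 17.05
tool_pos: [0.4653, 0.2998, 0.0994]
tool_rot: [[-0.942, -0.335, 0.012], [-0.335, 0.942, 0.004], [-0.013, 0.0, -1.0]]
ft_force: [0.1, -0.3, -0.3]
grip_width: 0.0642
```

Request:
drive_tool --steps '[[-0.3,[-0.002,-0.04,0],[0,0,-0.06]],[-0.3,[-0.004,-0.085,0],[0,0,-0.12]],[-0.3,[-0.005,-0.13,0],[0,0,-0.183]],[-0.3,[-0.006,-0.175,0],[0,0,-0.183]],[-0.3,[-0.008,-0.21,0],[0,0,-0.183]],[-0.3,[-0.008,-0.227,-0.02],[0,0,-0.183]],[-0.3,[-0.008,-0.227,-0.04],[0,0,-0.183]],[-0.3,[-0.008,-0.227,-0.04],[0,0,-0.183]]]'

```text
time: 17.85
tool_pos: [0.4565, 0.0722, 0.0575]
tool_rot: [[-0.988, -0.156, 0.01], [-0.156, 0.988, 0.003], [-0.011, 0.001, -1.0]]
ft_force: [0.8, -0.4, -0.2]
grip_width: 0.0556
```

Run:
```python
from h import *
s=telemetry.sense();print({k:np.round(s[k],4) for k in("time","joint_pos","tool_pos","tool_rot","grip_width")})
print(pix("side",312,237,.012),pix("side",323.7,248.8,.008))
for n in("side","top"):
    sd=viewer.get_image(n)
    crop(sd,*((180,190,380,340) if n=="side" else (140,140,340,290)),4,f"pics/{n}10.png")
```

```text
{'time': np.float64(17.85), 'joint_pos': array([  -5.0398,   36.0192,  113.602 ,    0.4167,   29.799 , -104.3927]), 'tool_pos': array([0.4565, 0.0722, 0.0575]), 'tool_rot': array([[-0.9877, -0.1563,  0.0104],
       [-0.1563,  0.9877,  0.0027],
       [-0.0107,  0.0011, -0.9999]]), 'grip_width': np.float64(0.0556)}
[0.4722483  0.07308918 0.012     ] [0.42299716 0.06533366 0.008     ]
```

View pics/side10.png

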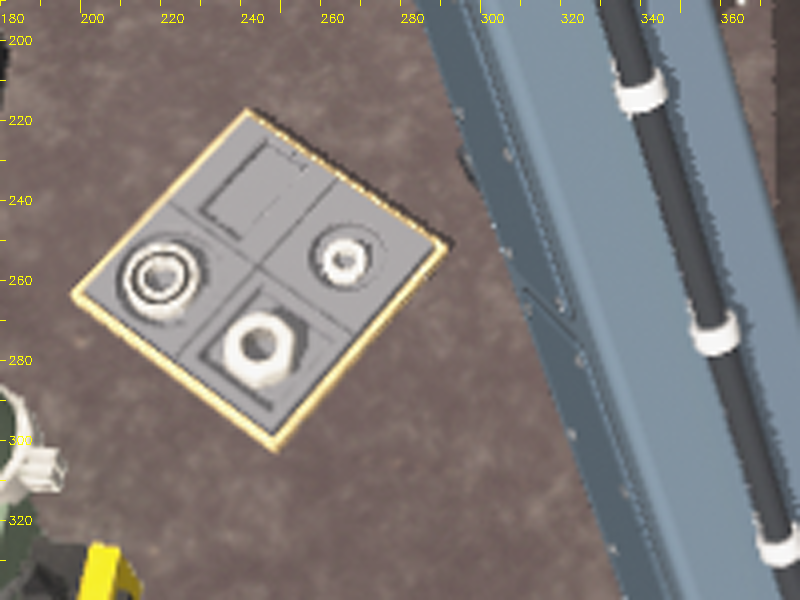

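View pics/top10.png

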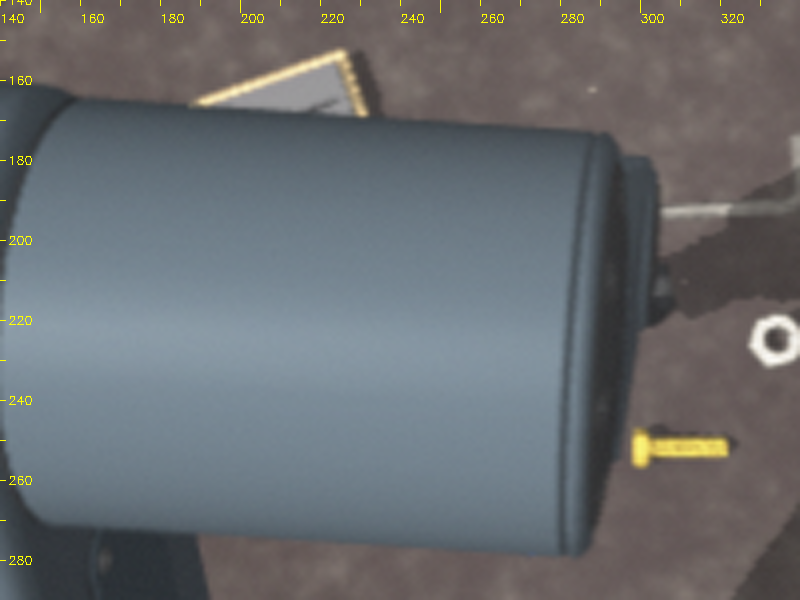

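Request:
drive_tool --steps '[[-0.3,[-0.002,-0.001,-0.02],[0,0,0]],[-0.3,[-0.002,-0.001,-0.04],[0,0,0]],[-0.3,[-0.002,-0.001,-0.0545],[0,0,0]],[-0.3,[-0.002,-0.001,-0.0545],[0,0,0]],[-0.3,[-0.002,-0.001,-0.0545],[0,0,0]],[-0.3,[-0.002,-0.001,-0.0545],[0,0,0]]]'

```text
time: 18.55
tool_pos: [0.4565, 0.0723, 0.0053]
tool_rot: [[-0.987, -0.159, 0.016], [-0.159, 0.987, 0.002], [-0.016, -0.0, -1.0]]
ft_force: [1.1, 0.2, 0.5]
grip_width: 0.0557
```

Request:
drive_tool --steps '[[1,[0,0,0],[0,0,0]],[1,[0,0,0],[0,0,0]],[1,[0,0,0],[0,0,0]],[1,[0,0,0],[0,0,0]],[1,[0,0,0],[0,0,0]],[1,[0,0,0],[0,0,0]]]'

```text
time: 19.15
tool_pos: [0.456, 0.072, 0.0048]
tool_rot: [[-0.987, -0.158, 0.015], [-0.158, 0.987, 0.002], [-0.015, -0.0, -1.0]]
ft_force: [0.3, 0.2, 5.9]
grip_width: 0.0091
```

Request:
drive_tool --steps '[[1,[0,0,0.03],[0,0,0]],[1,[0,0,0.07],[0,0,0]],[1,[0.01,0.015,0.09],[0,0,-0.14]],[1,[0.025,0.033,0.09],[0,0,-0.28]],[1,[0.04,0.053,0.09],[0,0,-0.42]],[1,[0.055,0.073,0.09],[0,0,-0.56]],[1,[0.07,0.093,0.09],[0,0,-0.7]],[1,[0.085,0.113,0.09],[0,0,-0.84]],[1,[0.1,0.133,0.09],[0,0,-0.98]],[1,[0.115,0.153,0.09],[0,0,-1.12]],[1,[0.127,0.169,0.08],[0,0,-1.26]],[1,[0.127,0.169,0.07],[0,0,-1.3875]]]'

```text
time: 20.35
tool_pos: [0.5847, 0.2432, 0.0741]
tool_rot: [[-0.332, 0.943, 0.008], [0.943, 0.332, -0.012], [-0.014, 0.004, -1.0]]
ft_force: [0.2, -0.1, -1.6]
grip_width: 0.0094
```

Request:
drive_tool --steps '[[1,[0,0,-0.02],[0,0,0]],[1,[0,0,-0.025],[0,0,0]],[1,[0,0,-0.025],[0,0,0]],[1,[0,0,-0.025],[0,0,0]]]'

```text
time: 20.75
tool_pos: [0.5828, 0.2409, 0.0496]
tool_rot: [[-0.335, 0.942, 0.005], [0.942, 0.335, -0.013], [-0.014, 0.0, -1.0]]
ft_force: [-0.8, 0.4, -0.2]
grip_width: 0.0088
```

Run:
```python
from h import *
s=telemetry.sense();print({k:np.round(s[k],4) for k in("time","joint_pos","tool_pos","tool_rot","grip_width")})
for n in("side","top"):
    sd=viewer.get_image(n)
    crop(sd,*((180,160,380,310) if n=="side" else (140,100,340,250)),4,f"pics/{n}11.png")
```

```text
{'time': np.float64(20.75), 'joint_pos': array([12.7081, 44.2278, 88.42  , -1.1142, 47.2443, -6.1318]), 'tool_pos': array([0.5828, 0.2409, 0.0496]), 'tool_rot': array([[-3.353e-01,  9.421e-01,  5.100e-03],
       [ 9.420e-01,  3.354e-01, -1.350e-02],
       [-1.440e-02,  3.000e-04, -9.999e-01]]), 'grip_width': np.float64(0.0088)}
```

View pics/side11.png

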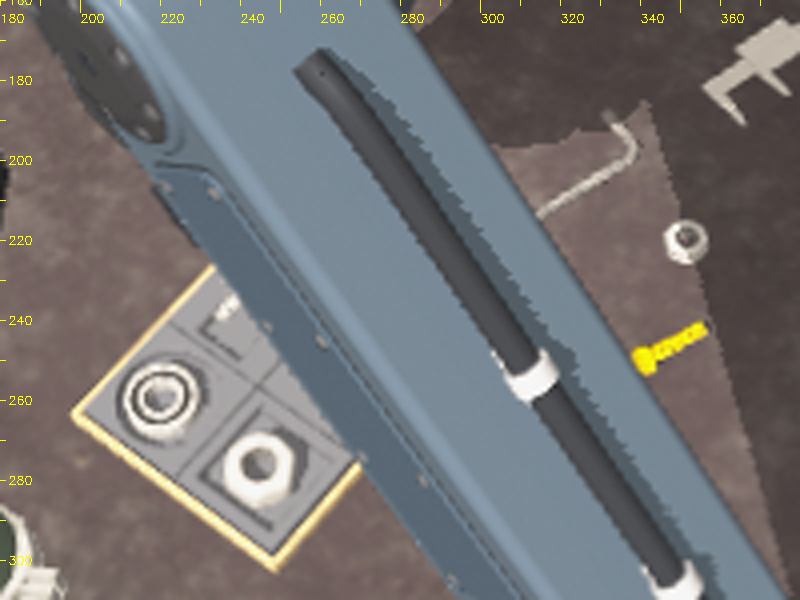

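View pics/top11.png

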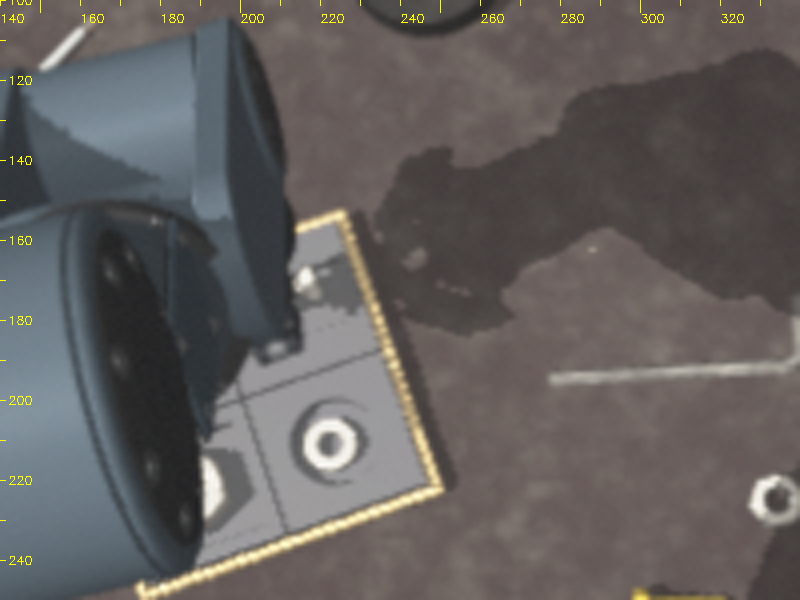

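Run:
```python
from h import *
print(pix("top",214,170,.058),"expect",(.5813+.0235*.334,.2436-.0235*.943))
print(pix("side",232,238,.052),"tip expect",(.5813-.028*.334,.2436+.028*.943))
```

```text
[0.58870809 0.22923176 0.058     ] expect (0.589149, 0.2214395)
[0.57765232 0.27515412 0.052     ] tip expect (0.571948, 0.270004)
```

Request:
drive_tool --steps '[[1,[0.0017,-0.0047,-0.015],[0,0,0]],[1,[0.0017,-0.0047,-0.0295],[0,0,0]],[1,[0.0017,-0.0047,-0.0295],[0,0,0]],[1,[0.0017,-0.0047,-0.0295],[0,0,0]],[1,[0.0017,-0.0047,-0.0295],[0,0,0]]]'

```text
time: 21.35
tool_pos: [0.5845, 0.2363, 0.0197]
tool_rot: [[-0.335, 0.942, 0.005], [0.942, 0.335, -0.014], [-0.014, 0.0, -1.0]]
ft_force: [1.1, 0.3, -0.2]
grip_width: 0.0092
```

Request:
drive_tool --steps '[[-0.2,[0,0,0],[0,0,0]],[-0.2,[0,0,0],[0,0,0]],[-0.2,[0,0,0],[0,0,0]],[-0.2,[0,0,0.02],[0,0,0]],[-0.2,[0,0,0.06],[0,0,0]],[-0.2,[0,-0.03,0.1],[0,0,0]],[-0.2,[0,-0.08,0.1],[0,0,0]],[-0.2,[0,-0.13,0.12],[0,0,0]],[-0.2,[0,-0.18,0.12],[0,0,0]],[-0.2,[0,-0.23,0.12],[0,0,0]],[-0.2,[0,-0.28,0.12],[0,0,0]],[-0.2,[0,-0.33,0.12],[0,0,0]]]'

```text
time: 22.55
tool_pos: [0.5843, -0.0921, 0.1404]
tool_rot: [[-0.336, 0.942, 0.006], [0.942, 0.336, -0.014], [-0.015, 0.001, -1.0]]
ft_force: [0.1, 0.3, 0.3]
grip_width: 0.0512
```

Request:
drive_tool --steps '[[-0.2,[0,-0.05,0],[0,0,0]],[-0.2,[0,-0.1,0],[0,0,0]],[-0.2,[0,-0.15,0],[0,0,0]],[-0.2,[0,-0.15,0],[0,0,0]],[-0.2,[0,-0.15,0],[0,0,0]]]'

```text
time: 23.05
tool_pos: [0.584, -0.2415, 0.1398]
tool_rot: [[-0.333, 0.943, 0.005], [0.943, 0.333, -0.013], [-0.014, 0.0, -1.0]]
ft_force: [0.1, 0.3, 0.3]
grip_width: 0.0512
```

Run:
```python
from h import *
for n in("side","top"):
    sd=viewer.get_image(n)
    cv2.imwrite(f"pics/{n}12f.png",sd[:,:,::-1])
    crop(sd,*((180,200,310,310) if n=="side" else (140,140,280,260)),5,f"pics/{n}12.png")
```

```text
(no output)
```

View pics/side12.png

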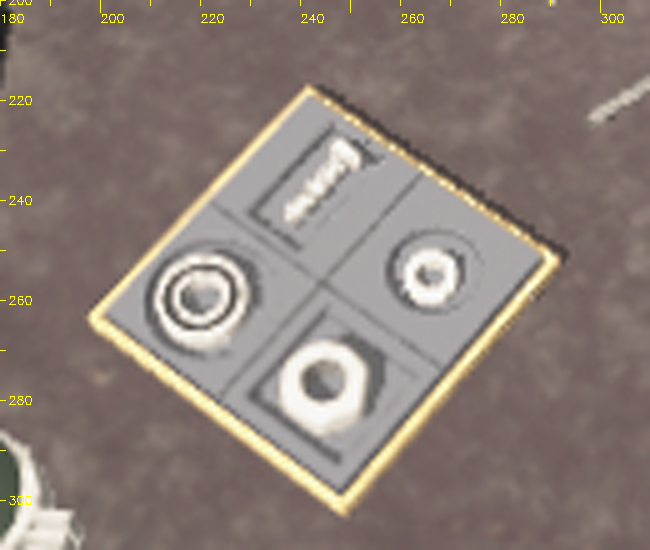

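View pics/top12.png

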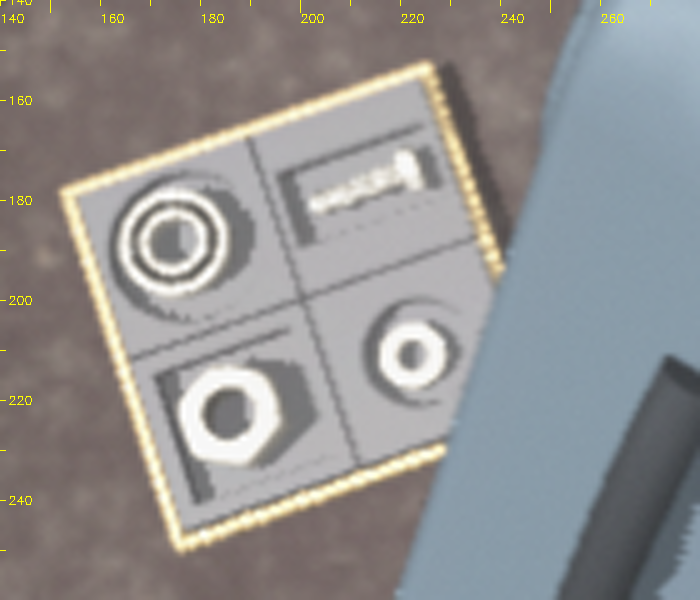

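View pics/top12f.png

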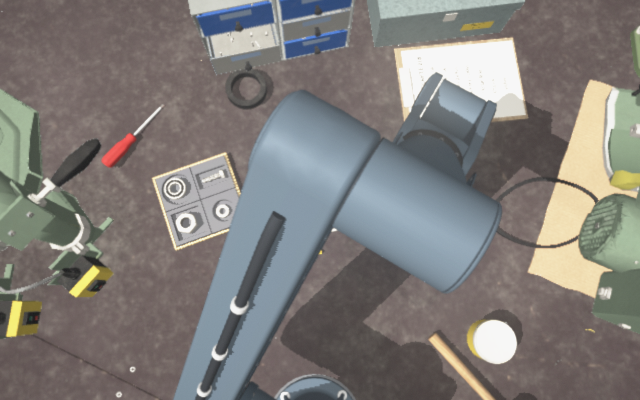

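Run:
```python
from h import *
for n,a,b in [("bear .025",(174,188),(220.0,259.3)),("nut .032",(183.5,222.5),(243.5,276)),("wash .020",(221.8,210.8),(265.5,255)),("bolt head ~.03",(219.3,173.3),(247.8,230.3)),("bolt tip ~.018",(201.5,180.5),(236,243.5))]: print(n,tri(a,b))
print("head",pix("top",219.3,173.3,.025),"tip",pix("top",201.5,180.5,.02))
```

```text
bear .025 (array([0.5538, 0.3331, 0.0218]), np.float64(0.2))
nut .032 (array([0.4657, 0.3039, 0.0347]), np.float64(0.0))
wash .020 (array([0.4962, 0.2167, 0.015 ]), np.float64(0.0))
bolt head ~.03 (array([0.5875, 0.2215, 0.0292]), np.float64(0.2))
bolt tip ~.018 (array([0.5743, 0.2686, 0.0156]), np.float64(0.3))
head [0.5889712  0.22262896 0.025     ] tip [0.57255602 0.26709773 0.02      ]
```

Run:
```python
from station import finish_job
print(finish_job())
```

```text
the job is handed in; nothing more can be done
None
```

All four kit parts are in their wells, placed in the order you listed: bearing, washer pack, large nut, bolt. I handed the job in at about 23 s, with the gripper empty and clear of the tray.

- **Bearing:** I picked and placed it with the tool leaning 15° towards the base. A lever handle on the machine hangs over that corner of the tray at about 0.36 m high, and a vertical wrist would have come too close to it.
- **Release height:** Each part was let go about 3–7 mm above its well floor. The fingers are too thick to go down into the wells beside the parts.
- **Final pictures:** In both cameras each part lies flat inside its own well, with the bolt along the oblong one.
- **Measured positions:** The nut measured about 5 mm from its well centre, against at least 8 mm of clearance. Heights of the bearing, nut and washers agreed with lying on the floor to within about 3 to 5 mm, which is roughly the measuring error. The washers were the worst, 5 mm below their expected height.
- **Disagreement:** The gripper read 2–4 mm narrower than the true size of each part. Every part was held securely and released cleanly.
- **Other objects:** I did not touch the spacer, the small nut or the coloured bolts. The arm hid the spacer and most of that area in the last top picture, so I have no final view of them.

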